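Dry the washed hat brushes

ROBOT

A 6-joint arm with a two-finger parallel gripper is mounted at the origin on the work surface. World frame = base frame: x ahead of the robot, y to its left, z up, the work surface at z = 0. Lengths are in m, angles in degrees, forces in N, time in s.
With the tool pointing down it reaches from about 0.4 to 0.825 m from the base axis. Payload 7 kg.
Tool frame: the origin (TCP) lies between the finger pads; the fingertips stand 22 mm ahead of it and the grasp point (between the pads) lies 3 mm ahead of it; z points along the fingers, y is the line along which they close (so a half turn about z gives the same grasp; the last joint's range is limited). The gripper opens to 88 mm and grips with 3 to 60 N. Pads are 19 mm wide; open, the fingers measure 130 mm over their backs; the gripper's body (78 mm by 193 mm) begins 47 mm behind the grasp point.
Start: joints at [92.481, 20.546, 0.682, 0, -70.136, -16.507], TCP at [0.164, 0.655, 0.221] pointing down, gripper open.
Joint ranges: [-176.03, 176.03], [-82.01, 121.73], [-58.28, 71.71], [-173.87, 95.51], [-174.79, -0.11], [-173.66, 173.66]. Speed limits (degrees/s): [136.94, 136.94, 172.46, 180, 180, 180].

INTERFACE

Orientations are given as [roll, pitch, yaw] about the fixed x, y, z axes, in that order (R = Rz(yaw) Ry(pitch) Rx(roll)).
In Python, from plant import r, vision gives the robot as it stands.
- The arm moves only by the shell command python3 -m pendant 'ROWS' [FORCE]. ROWS is JSON, a list that holds one entry, the list of rows, each a list of 7 numbers: the shift along the tool's x, y, z scaled (see below), then the turn, a rotation vector about the tool's x, y, z scaled (see below), then the opening, from -1 (shut) to 1 (fully open). In form: [[[x, y, z, wx, wy, wz, fingers], ...]]. A call has exactly 8 rows; each row shifts and turns the commanded pose from where the row before left it, along the tool's axes as they then stand; what a row does not reach is not made up. The controller multiplies each number of a shift by 20 mm and each number of a turn by 4 degrees. A row lasts 1/10 s, in which the tool goes at most 50 mm and 8.59 degrees, less where a joint would pass 70% of its speed; a pose out of reach is approached as far as the arm can. A call with a number of a shift or a turn outside -1 to 1 is refused whole. A call with a gripper value outside its range is refused whole. The fingers move at their own pace and stop on an object; FORCE is the grip in N (left out, the last holds). Time passes only in rows, so rows that do not move let the fingers close, or fill a call up. It gives the time, the measured TCP pose, the force, the opening and the grip force at its end, in the units of the state.
- r.get_state(): the state, without advancing time (a new reading comes with each control period).
- vision.capture(name): name is "scene" or "top" or "wrist"; returns a dict with "frame" (420x560x3 uint8, blue, green, red), "depth" (420x560 float32, m along the optical axis (not along the pixel's ray), 0 where there is no reading), "camera_matrix" (3x3 intrinsics, pixels), "k1" (the pictures are not rectified: a ray, as slopes to the right and down, at radius r is drawn at 1 + k1 r^2 times it, then the intrinsics apply), "extrinsics" (4x4, takes a point from world to camera coordinates); the wrist camera has in their place "hand_eye" (4x4, takes a point from camera to tool coordinates, whose origin is the TCP and whose axes are the flange's). Camera axes: x right, y up, looking along -z (the intrinsics and any distortion apply to the point x, -y, -z); pixel columns grow to the right and rows downward; lengths in m; the calibration is good to about 2 mm. A picture is of the moment at which its call begins: read the wrist's pose just before it.
- r.close_job(): hands the job in; it is judged then, once.
The state is a dict: "time_s": time; "joints": joint angles; "qd": joint speeds; "joint_torque": joint torques, N m; "tcp_pos": TCP position; "eef_rot": TCP orientation; "contact_force": force on the tool from outside, world axes, zero at the start; "moment": the same for the moment, N m; "gripper_width": finger opening in m; "gripper_force": force on a finger pad.
Only numpy, scipy, OpenCV 4.12 (cv2) and the standard library are available. Lean on these libraries where they do the work, as an engineer would, in place of code of your own. Each camera call takes 0.05 s, during which the arm holds its last target. There are 200 camera calls.

TASK

The hat brushes have been washed: put them on the warm-air dryer. Push the yellow air slide fully open to its end stop first, only then turn the heat dial until its pointer stands at the red tab; and hang every brush that is there by its bow handle on the hook of the stand of the same colour, leaving the other things on the bench alone.

Things in the scene. Friction and masses are not known exactly. Their poses are not given: they have to be found in the camera images.
- brush_white: loose hat brush, white bow handle, same either way round, 0.18 kg, may be absent. Bristles and pale wood block 112 mm long (y) x 64 (x) x 44 high; above it the white bow of 10 mm square bar: top bar along y, underside 106 mm up, top 116, two uprights at y = +-49 mm; clear window under the bar 88 mm wide, 62 high. Origin: centre of the underside of the bristles; z up.
- brush_white_bow (a point): centre of the underside of the white bow's top bar, 106 mm above the brush's origin, axes as the brush
- stand_white_seat (a point): fixed white drying stand, hook along its -x. The point is the top of the hook's bar at its lowest part, 200 mm above the table, where a bow's bar rests across it. White base 110 x 80 x 12 mm; white post 16 mm thick, 242 high, at x = +60 mm; steel J hook of 10 mm round bar leaves the post at 215 mm height, dips to this point, ends in an upturned tip at x = -44 mm, top 225 mm high. z up.
- brush_orange: loose hat brush, orange bow handle, same either way round, 0.18 kg, may be absent. Bristles and pale wood block 112 mm long (y) x 64 (x) x 44 high; above it the orange bow of 10 mm square bar: top bar along y, underside 106 mm up, top 116, two uprights at y = +-49 mm; clear window under the bar 88 mm wide, 62 high. Origin: centre of the underside of the bristles; z up.
- brush_orange_bow (a point): centre of the underside of the orange bow's top bar, 106 mm above the brush's origin, axes as the brush
- stand_orange_seat (a point): fixed orange drying stand, hook along its -x. The point is the top of the hook's bar at its lowest part, 200 mm above the table, where a bow's bar rests across it. Orange base 110 x 80 x 12 mm; orange post 16 mm thick, 242 high, at x = +60 mm; steel J hook of 10 mm round bar leaves the post at 215 mm height, dips to this point, ends in an upturned tip at x = -44 mm, top 225 mm high. z up.
- brush_blue: loose hat brush, blue bow handle, same either way round, 0.18 kg, may be absent. Bristles and pale wood block 112 mm long (y) x 64 (x) x 44 high; above it the blue bow of 10 mm square bar: top bar along y, underside 106 mm up, top 116, two uprights at y = +-49 mm; clear window under the bar 88 mm wide, 62 high. Origin: centre of the underside of the bristles; z up.
- brush_blue_bow (a point): centre of the underside of the blue bow's top bar, 106 mm above the brush's origin, axes as the brush
- stand_blue_seat (a point): fixed blue drying stand, hook along its -x. The point is the top of the hook's bar at its lowest part, 200 mm above the table, where a bow's bar rests across it. Blue base 110 x 80 x 12 mm; blue post 16 mm thick, 242 high, at x = +60 mm; steel J hook of 10 mm round bar leaves the post at 215 mm height, dips to this point, ends in an upturned tip at x = -44 mm, top 225 mm high. z up.
- brush_green: loose hat brush, green bow handle, same either way round, 0.18 kg, may be absent. Bristles and pale wood block 112 mm long (y) x 64 (x) x 44 high; above it the green bow of 10 mm square bar: top bar along y, underside 106 mm up, top 116, two uprights at y = +-49 mm; clear window under the bar 88 mm wide, 62 high. Origin: centre of the underside of the bristles; z up.
- brush_green_bow (a point): centre of the underside of the green bow's top bar, 106 mm above the brush's origin, axes as the brush
- stand_green_seat (a point): fixed green drying stand, hook along its -x. The point is the top of the hook's bar at its lowest part, 200 mm above the table, where a bow's bar rests across it. Green base 110 x 80 x 12 mm; green post 16 mm thick, 242 high, at x = +60 mm; steel J hook of 10 mm round bar leaves the post at 215 mm height, dips to this point, ends in an upturned tip at x = -44 mm, top 225 mm high. z up.
- air_slide (a joint): air slide, along the y axis of the grey dryer control box ('console': 200 x 200 x 60 mm, fixed, standing level on the table at some yaw, heat dial on top 96 mm further in console +x): 0 m = shut (red patch, -y end of its track), 0.110 = fully open, at the end stop (green patch, +y end). Stays where it is left; moves with about 2 N
- air_slide_top (a point): centre of the top of the slide's yellow grip, which is 28 mm (console x) by 20 mm (console y) and 40 mm high, standing on the 14 mm high dark track; axes as the console
- dial (a joint): heat dial angle in rad, 0 = off (pointer towards console -x), growing clockwise seen from above, up to 3.0. Stays where it is left
- dial_grip (a point): on the dial's axis at the height to grip (96 mm above the table): black dial of 37 mm radius with a raised bar grip 62 mm long, 16 mm wide, 32 mm high (top 104 mm above the table); axes turn with the dial, the bar lies along its x, the white-lined pointer end along its -x
- dial_tip (a point): pointer of the dial, 44 mm from its axis along the white-lined end of the bar; turns with the dial
- dial_mark (a point): the red tab on the white scale round the dial (this point is 44 mm from the dial's axis, in line with the tab); the pointer must come to it. The tab stands at 1.0 to 2.4 rad of dial angle and cannot be moved by hand
- tape_roll: bystander, loose, to be left alone: brown roll of tape, ring of 76 mm diameter, 24 mm high; origin at the centre of its underside
- spool: bystander, loose, to be left alone: red ribbon spool, 56 mm diameter, 42 mm high; origin at the centre of its underside
- cup: bystander, loose, to be left alone: white cup, 80 mm wide, 100 mm high; origin at the centre of its underside
- spray: bystander, loose, to be left alone: clear bottle, 64 mm diameter, 190 mm high; origin at the centre of its underside
- tin: bystander, loose, to be left alone: amber jar, 76 mm diameter, 85 mm high; origin at the centre of its underside
- hat_block: bystander, loose, to be left alone: dark wooden hat block, 156 mm diameter, 132 mm high; origin at the centre of its underside

How it is judged (in metres and radians):
On the way, in this order (a step that is already met when the one before it is completed fails the run):
1. the air slide is fully open, within 4 mm of its end stop (value of joint air_slide above 0.106 m), for 0.2 s.
2. the heat dial's pointer stands at the red tab, within 4.5 mm (about 6 degrees) (horizontal distance between dial_tip and dial_mark below 0.0045 m), for 0.2 s.
At the end, for the whole second after the job is handed in: Air slide within 4 mm of its open stop; dial pointer within 4.5 mm (6 degrees) of the red tab; every brush present hangs at rest on its own colour's hook: bow's bar lying on it, bar's middle within 30 mm level and 14 mm height of the hook's lowest part, upright within 20 degrees (value of joint air_slide above 0.106 m and horizontal distance between dial_tip and dial_mark below 0.0045 m and horizontal distance between brush_white_bow and stand_white_seat below 0.03 m and z of brush_white_bow in the frame of stand_white_seat between -0.008 and 0.014 m and angle between each of brush_white, brush_orange, brush_blue, brush_green's own z axis and vertical below 0.35 rad and linear speed of each of brush_white, brush_orange, brush_blue, brush_green below 0.05 m/s and horizontal distance between brush_orange_bow and stand_orange_seat below 0.03 m and z of brush_orange_bow in the frame of stand_orange_seat between -0.008 and 0.014 m and horizontal distance between brush_blue_bow and stand_blue_seat below 0.03 m and z of brush_blue_bow in the frame of stand_blue_seat between -0.008 and 0.014 m and horizontal distance between brush_green_bow and stand_green_seat below 0.03 m and z of brush_green_bow in the frame of stand_green_seat between -0.008 and 0.014 m); the robot touches nothing.
It fails at once if a bystander (tape roll, spool, cup, bottle, jar or hat block) is moved more than 30 mm or tipped over (distance of any of tape_roll, spool, cup, spray, tin, hat_block from where it was at the start of the episode above 0.03 m or angle between any of tape_roll, spool, cup, spray, tin, hat_block's own z axis and vertical above 0.5 rad).
Of brush_white, brush_orange, brush_blue, brush_green only 3 to 4 are there at a start; the rules pass over those that are not, and their reading is None.
At some moment in a run one of brush_white, brush_orange, brush_blue, brush_green may be knocked a few centimetres aside while the robot is not near it.
It also fails if it takes over 210 s, if anything falls off the work surface, if the arm or the gripper's body presses on something with over 40 N, if the wrist force passes 120 N, or if a joint passes its speed limit or range.

## Working session

There is one attempt and no reset: what is moved stays moved. The work goes in short steps, Python scripts to look and compute and a shell command to move; the robot and the scene stay as the last step left them, time stands still between calls to the robot, and variables do not carry over. Pictures are saved under pics/ and viewed, at most 14 in all, crops included, and the job is handed in when it is done.

```bash
ls; mkdir -p pics; cat > h.py <<'E'
import numpy as np, cv2
from plant import r, vision
def world(c, T=None):
    d=c["depth"].astype(float); K=np.array(c["camera_matrix"]); h,w=d.shape
    u,v=np.meshgrid(np.arange(w),np.arange(h))
    p=np.stack([u,v],-1).reshape(-1,1,2).astype(float)
    s=cv2.undistortPoints(p,K,np.array([c["k1"],0,0,0.])).reshape(h,w,2)
    P=np.stack([s[...,0]*d,-s[...,1]*d,-d,np.ones_like(d)],-1)
    M=np.linalg.inv(np.array(c["extrinsics"])) if T is None else T
    W=(P@M.T)[...,:3]; W[d==0]=np.nan
    return W
E
python3 - <<'E'
from h import *
import pickle
for n in("scene","top"):
    c=vision.capture(n); pickle.dump(c,open(n+".pkl","wb")); cv2.imwrite(f"pics/{n}0.png",c["frame"])
    W=world(c); print(n,c["k1"],np.linalg.inv(np.array(c["extrinsics"]))[:3,3],np.nanmin(W.reshape(-1,3),0),np.nanmax(W.reshape(-1,3),0))
print(r.get_state())
E
```

```text
pics
scene -0.13523885387104878 [ 1.49133939 -0.18704365  0.88709303] [-1.03136811 -1.15829808 -0.76708986] [1.06390362 1.53102904 0.64567141]
top -0.1068783913336275 [0.36089596 0.08401192 1.50369256] [-0.24302747 -1.42204777 -0.77986301] [1.89799688 1.52426638 0.60414565]
{'time_s': 0.1, 'joints': array([ 9.24806256e+01,  2.05872409e+01,  6.37512987e-01, -1.68497637e-02,
       -7.01384930e+01, -1.65058405e+01]), 'qd': array([ 0.01315815, -0.11390277,  0.04558829,  0.12883289, -0.0311861 ,
       -0.00922956]), 'joint_torque': array([-1.14636037e-03, -5.84160197e+01,  2.93752617e+01,  7.01575130e+00,
        1.01533189e-02, -4.96433904e-05]), 'tcp_pos': array([0.16352346, 0.65440351, 0.21990875]), 'eef_rot': array([ 1.79910914e+02, -9.87897310e-03, -1.40309441e+01]), 'contact_force': array([-0.01488178,  0.14860547,  0.65334697]), 'moment': array([-0.00946789,  0.00630747, -0.02019027]), 'gripper_force': 0.0, 'gripper_width': 0.08780457777025533}
```

View pics/scene0.png

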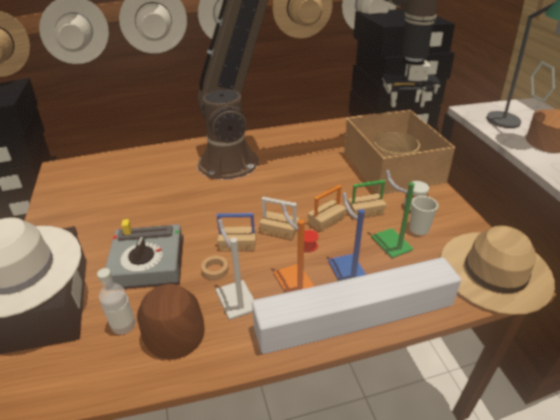

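View pics/top0.png

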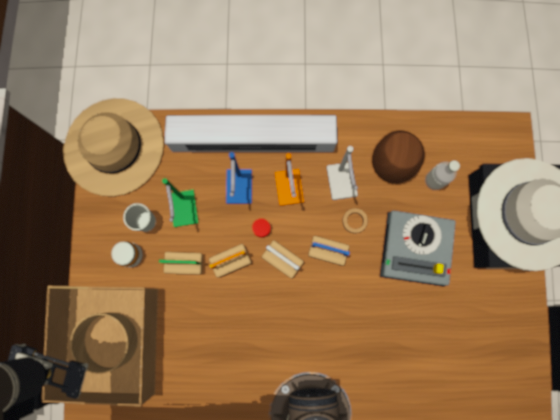

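All four brushes are in the picture. In the top view they lie at blue (329,249), white (283,259), orange (229,261) and green (183,263). The stands are behind them at y≈180–205, and the console is at (418,247) with its slide at (440,268). Next I'll measure positions.

```bash
python3 - <<'E'
from h import *
import pickle
for n in("top","scene"):
    c=pickle.load(open(n+".pkl","rb")); W=world(c); hsv=cv2.cvtColor(c["frame"],cv2.COLOR_BGR2HSV).astype(int); H,S,V=[hsv[...,i] for i in range(3)]
    x,y,z=W[...,0],W[...,1],W[...,2]
    cols={"green":(H>55)&(H<80)&(S>120),"blue":(H>100)&(H<120)&(S>140),"orange":(H>8)&(H<17)&(S>215)&(V>150),"white":(S<60)&(V>140),"yellow":(H>24)&(H<33)&(S>170)}
    def box(m,t):
        if m.sum()<4: return print(n,t,m.sum())
        p=W[m]; xy=p[:,:2].astype(np.float32); (cx,cy),(a,b),ang=cv2.minAreaRect(xy)
        d=np.linalg.svd(xy-xy.mean(0),full_matrices=False)[2][0]
        print(n,t,m.sum(),"med",p.mean(0).round(3),"rect",np.round([cx,cy,a,b],3),"axis",round(np.degrees(np.arctan2(d[1],d[0]))%180,1),"z",np.percentile(p[:,2],[5,50,95]).round(3))
    for k,m in cols.items():
        R=(x>.2)&(x<.9)&(y<.7)&(y>-.5)
        bow=m&R&(z>.085)&(z<.135)&(x<.58)&(y>-.2)
        box(bow,k+" bow")
        box(m&R&(z>.003)&(z<.03)&(x>.5)&(y>-.2),k+" base")
        box(m&R&(z>.21)&(z<.26)&(x>.5)&(y>-.2),k+" post")
    box(cols["yellow"]&(y<-.2)&(z>.06),"slide")
    con=(y<-.15)&(x>.3)&(x<.75)&(y>-.5)&(z>.045)&(z<.075); box(con,"console")
    red=((H<6)|(H>174))&(S>150); box(red&con,"redall")
    W0=W
c=pickle.load(open("top.pkl","rb"));W=world(c);z=W[...,2]
for name,(u,v,rad) in dict(tape=(355,220,14),spool=(261,228,8),cup=(140,218,12),tin=(125,254,10),spray=(440,176,10),hb=(398,157,20),box=(250,133,10)).items():
    p=W[v-rad:v+rad,u-rad:u+rad].reshape(-1,3);p=p[p[:,2]>.012];print(name,p.mean(0).round(3),p[:,2].max().round(3))
f=cv2.resize(c["frame"][195:300,370:470],None,fx=5,fy=5,interpolation=cv2.INTER_CUBIC);cv2.imwrite("pics/con.png",f)
E
```

```text
top green bow 78 med [0.445 0.381 0.116] rect [0.445 0.38  0.102 0.006] axis 88.8 z [0.111 0.116 0.12 ]
top green base 692 med [0.615 0.387 0.012] rect [0.617 0.388 0.109 0.074] axis 4.2 z [0.007 0.012 0.018]
top green post 19 med [0.65  0.395 0.239] rect [0.651 0.396 0.01  0.008] axis 66.1 z [0.227 0.242 0.247]
top blue bow 53 med [ 0.482 -0.057  0.115] rect [ 0.482 -0.055  0.098  0.006] axis 74.4 z [0.111 0.116 0.12 ]
top blue base 568 med [0.68  0.213 0.012] rect [0.685 0.219 0.101 0.073] axis 169.1 z [0.007 0.012 0.018]
top blue post 17 med [0.721 0.218 0.24 ] rect [0.721 0.219 0.011 0.008] axis 21.3 z [0.229 0.241 0.246]
top orange bow 0
top orange base 91 med [0.683 0.037 0.012] rect [0.709 0.062 0.161 0.075] axis 2.7 z [0.006 0.012 0.017]
top orange post 5 med [0.72  0.067 0.238] rect [0.721 0.068 0.012 0.011] axis 3.2 z [0.234 0.238 0.242]
top white bow 398 med [0.482 0.343 0.101] rect [0.501 0.242 0.679 0.14 ] axis 86.7 z [0.085 0.098 0.119]
top white base 818 med [ 0.687 -0.025  0.011] rect [0.676 0.202 0.145 0.694] axis 100.1 z [0.004 0.012 0.017]
top white post 84 med [0.
[... 859 characters left out ...]
072 0.015] rect [0.77  0.198 0.287 0.677] axis 75.7 z [0.007 0.013 0.028]
scene white post 165 med [0.687 0.019 0.226] rect [0.663 0.142 0.14  0.52 ] axis 105.5 z [0.212 0.223 0.242]
scene yellow bow 0
scene yellow base 0
scene yellow post 0
scene slide 1
scene console 3294 med [ 0.529 -0.33   0.061] rect [ 0.573 -0.341  0.201  0.361] axis 161.3 z [0.05  0.06  0.073]
scene redall 5 med [ 0.442 -0.387  0.062] rect [ 0.473 -0.352  0.165  0.006] axis 50.4 z [0.061 0.061 0.065]
tape [ 0.577 -0.14   0.023] 0.034
spool [0.553 0.148 0.042] 0.051
cup [0.58  0.516 0.064] 0.105
tin [0.469 0.546 0.082] 0.092
spray [ 0.697 -0.383  0.113] 0.186
hb [ 0.754 -0.259  0.115] 0.138
box [0.832 0.181 0.1  ] 0.11
```

View pics/con.png

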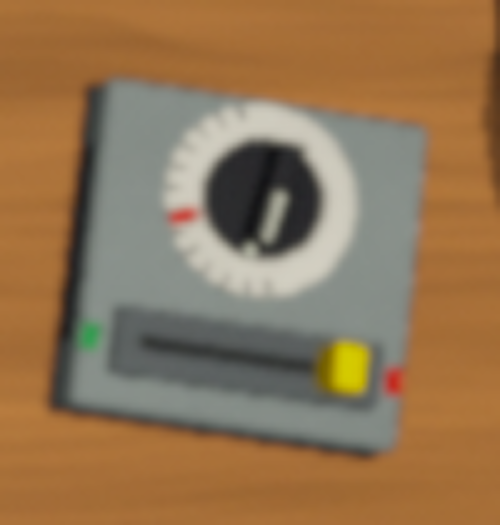

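The slide is at the red (right) end and should go left to green. The pointer is about at console -x, and the red tab is about 71° clockwise from it. Next I'll get clean geometry from height clusters.

```bash
cat >> h.py <<'E'
def ax(xy):
    d=np.linalg.svd(xy-xy.mean(0),full_matrices=False)[2][0]; return np.degrees(np.arctan2(d[1],d[0]))%180
def brushes(W, guess):
    for k,(gx,gy) in guess.items():
        near=np.hypot(W[...,0]-gx,W[...,1]-gy)<.075
        p=W[near&(W[...,2]>.107)&(W[...,2]<.125)]
        if len(p)<5: print(k,"bow",len(p)); continue
        q=W[near&(W[...,2]>.035)&(W[...,2]<.053)]
        rb=cv2.minAreaRect(p[:,:2].astype(np.float32))
        print(k,"bow",len(p),np.round(rb[0],4),np.round(rb[1],3),"axis",round(ax(p[:,:2]),1),"z",round(np.median(p[:,2]),4), "block axis",round(ax(q[:,:2]),1) if len(q)>5 else None)
E
python3 - <<'E'
from h import *
import pickle
Ws=[world(pickle.load(open(n+".pkl","rb"))) for n in("top","scene")]
from scipy.ndimage import label
for W in Ws:
  x,y,z=np.moveaxis(W,-1,0)
  brushes(W,dict(green=(.445,.381),blue=(.482,-.057),orange=(.455,.25),white=(.46,.09)))
  for k,(gx,gy) in dict(green=(.65,.395),blue=(.721,.218),orange=(.721,.067),white=(.74,-.1)).items():
    n=np.hypot(x-gx,y-gy)<.05
    p=W[n&(z>.236)&(z<.25)]; h=W[(np.hypot(x-gx+.07,y-gy)<.09)&(z>.19)&(z<.235)]; b=W[(np.hypot(x-gx+.05,y-gy)<.09)&(z>.006)&(z<.019)]
    h=h[h[:,0]<gx-.015]
    if len(b)<20: print(k,len(p),len(b));continue
    rb=cv2.minAreaRect(b[:,:2].astype(np.float32))
    print(k,"posttop",len(p),p.mean(0).round(4) if len(p) else 0,"base",np.round(rb[0],3),np.round(rb[1],3),round(rb[2],1),"hook",len(h),(h.mean(0).round(3),round(ax(h[:,:2]),1),h[h[:,0].argmin()].round(3)) if len(h)>3 else 0)
W=Ws[0];x,y,z=np.moveaxis(W,-1,0)
m=(z>.052)&(z<.068)&(x>.35)&(x<.65)&(y<-.2)&(y>-.46)
L,n=label(m); big=np.argmax(np.bincount(L.ravel())[1:])+1
import cv2
print("console",cv2.minAreaRect(W[L==big][:,:2].astype(np.float32)))
E
```

```text
green bow 137 [0.4451 0.3824] [0.108 0.01 ] axis 88.5 z 0.1154 block axis 88.4
blue bow 142 [ 0.4843 -0.0556] [0.108 0.01 ] axis 74.5 z 0.1154 block axis 74.4
orange bow 137 [0.4539 0.241 ] [0.011 0.105] axis 114.6 z 0.1153 block axis 114.9
white bow 137 [0.4584 0.0834] [0.107 0.01 ] axis 54.7 z 0.1158 block axis 54.4
green posttop 26 [0.6529 0.3964 0.2431] base [0.602 0.392] [0.167 0.159] 64.2 hook 119 (array([0.593, 0.386, 0.204]), np.float64(9.9), array([0.546, 0.379, 0.222]))
blue posttop 28 [0.7227 0.2202 0.2422] base [0.669 0.215] [0.168 0.16 ] 41.0 hook 116 (array([0.664, 0.219, 0.204]), np.float64(0.4), array([0.616, 0.22 , 0.225]))
orange posttop 26 [0.7201 0.0676 0.2418] base [0.667 0.067] [0.168 0.168] 66.6 hook 121 (array([0.662, 0.059, 0.204]), np.float64(8.2), array([0.614, 0.051, 0.22 ]))
white posttop 28 [ 0.7407 -0.0979  0.2413] base [ 0.69  -0.093] [0.161 0.172] 66.0 hook 121 (array([ 0.68 , -0.107,  0.205]), np.float64(8.2), array([ 0.633, -0.113,  0.224]))
green bow 116 [0.447  0.3809] [0.107 0.017] axis 88.3 z 0.1139 block axis 90.0
blue bow 155 [ 0.4868 -0.0577]
[... 294 characters left out ...]
05 (array([0.585, 0.382, 0.204]), np.float64(9.1), array([0.548, 0.376, 0.223]))
blue posttop 31 [0.7259 0.218  0.2403] base [0.683 0.218] [0.097 0.081] 0.4 hook 108 (array([0.653, 0.217, 0.205]), np.float64(179.4), array([0.619, 0.221, 0.222]))
orange posttop 29 [0.7244 0.0647 0.2404] base [0.683 0.059] [0.102 0.081] 8.3 hook 119 (array([0.653, 0.054, 0.205]), np.float64(7.2), array([0.614, 0.055, 0.22 ]))
white posttop 36 [ 0.7439 -0.1003  0.24  ] base [ 0.683 -0.109] [0.164 0.079] 9.0 hook 116 (array([ 0.668, -0.113,  0.205]), np.float64(7.3), array([ 0.637, -0.111,  0.22 ]))
console ((0.4901192784309387, -0.32901835441589355), (0.2032684087753296, 0.20244209468364716), 80.86112976074219)
```

```bash
cat >> h.py <<'E'
from scipy.spatial.transform import Rotation as Ro
def plan(p,yaw):
    s=r.get_state(); y0=s["eef_rot"][2]; dy=(yaw-y0+180)%360-180
    R=Ro.from_euler("xyz",[180,0,yaw],degrees=True).as_matrix()
    d=R.T@(np.array(p)-s["tcp_pos"])
    print("turn wz units",round(-dy/4,2),"then shift units",(d/.02).round(2),"| now",s["tcp_pos"].round(4),s["eef_rot"].round(2),"w",round(s["gripper_width"],4),"t",round(s["time_s"],1),"q",s["joints"].round(0))
E
python3 - <<'E'
from h import *
import pickle
for n in("top","scene"):
    W=world(pickle.load(open(n+".pkl","rb"))).reshape(-1,3)
    for y0 in(-.4,.4):
      p=W[(np.abs(W[:,0]-.5)<.35)&(W[:,1]*np.sign(y0)>.4)&(np.abs(W[:,1])<.7)&(W[:,2]>.12)]
      i=np.abs(p[:,1]).argsort()[::max(1,len(p)//8)]; print(n,p[i].round(2).tolist())
plan((.45,.65,.29),-99)
E
python3 -m pendant '[[[0,0,-1,0,0,1,0.2],[0,0,-1,0,0,1,0.2],[0,0,-1,0,0,1,0.2],[0,0,-0.5,0,0,1,0.2],[0,0,0,0,0,1,0.2],[0,0,0,0,0,1,0.2],[0,0,0,0,0,1,0.2],[0,0,0,0,0,1,0.2]]]'
python3 -m pendant '[[[0,0,0,0,0,1,0.2],[0,0,0,0,0,1,0.2],[0,0,0,0,0,1,0.2],[0,0,0,0,0,1,0.2],[0,0,0,0,0,1,0.2],[0,0,0,0,0,1,0.2],[0,0,0,0,0,1,0.2],[0,0,0,0,0,1,0.2]]]'
python3 -m pendant '[[[0,0,0,0,0,1,0.2],[0,0,0,0,0,1,0.2],[0,0,0,0,0,1,0.2],[0,0,0,0,0,1,0.2],[0,0,0,0,0,1,0.2],[0,0,0,0,0,0.25,0.2],[0,0,0,0,0,0,0.2],[0,0,0,0,0,0,0.2]]]'
python3 -c "
from h import *
plan((.45,.6,.29),-99); plan((.42,-.345,.29),-99)"
```

```text
top [[0.69, -0.4, 0.14], [0.61, -0.52, 0.15], [0.64, -0.54, 0.14], [0.54, -0.56, 0.21], [0.72, -0.58, 0.15], [0.51, -0.6, 0.24], [0.55, -0.62, 0.26], [0.46, -0.65, 0.14], [0.47, -0.7, 0.14]]
top [[0.64, 0.4, 0.21], [0.37, 0.55, 0.15], [0.18, 0.59, 0.32], [0.16, 0.61, 0.49], [0.15, 0.61, 0.44], [0.15, 0.62, 0.4], [0.2, 0.63, 0.49], [0.21, 0.65, 0.44], [0.2, 0.7, 0.32]]
scene [[0.72, -0.4, 0.17], [0.69, -0.51, 0.13], [0.61, -0.54, 0.14], [0.61, -0.56, 0.2], [0.46, -0.57, 0.15], [0.66, -0.59, 0.15], [0.65, -0.61, 0.23], [0.65, -0.63, 0.25], [0.67, -0.67, 0.14]]
scene [[0.66, 0.4, 0.23], [0.18, 0.56, 0.32], [0.37, 0.6, 0.15], [0.18, 0.61, 0.44], [0.2, 0.63, 0.54], [0.37, 0.64, 0.13], [0.19, 0.66, 0.35], [0.19, 0.67, 0.34], [0.17, 0.7, 0.3]]
turn wz units 21.24 then shift units [ -2.02 -14.18  -3.5 ] | now [0.1635 0.6544 0.2199] [ 1.7991e+02 -1.0000e-02 -1.4030e+01] w 0.0878 t 0.1 q [ 92.  21.   1.  -0. -70. -17.]
time_s: 0.9
tcp_pos: [0.1635, 0.6546, 0.2902]
eef_rot: [180.0, -0.0, -46.2]
contact_force: [0.1, -0.7, -0.2]
gripper_width: 0.0527
gripper_force: 0.0
time_s: 1.7
tcp_pos: [0.1635, 0.6546, 0.2902]
eef_rot: [180.0, -0.1, -78.2]
contact_force: [0.5, -0.5, -0.6]
gripper_width: 0.0528
gripper_force: 0.0
time_s: 2.5
tcp_pos: [0.1636, 0.6548, 0.2906]
eef_rot: [-180.0, -0.0, -98.9]
contact_force: [0.8, 0.3, 0.7]
gripper_width: 0.0526
gripper_force: 0.0
turn wz units 0.02 then shift units [  0.47 -14.57   0.03] | now [0.1636 0.6548 0.2906] [-1.800e+02 -2.000e-02 -9.894e+01] w 0.0526 t 2.5 q [  92.   19.    7.   -0.  -78. -101.]
turn wz units 0.02 then shift units [ 4.737e+01 -2.048e+01  3.000e-02] | now [0.1636 0.6548 0.2906] [-1.800e+02 -2.000e-02 -9.894e+01] w 0.0526 t 2.5 q [  92.   19.    7.   -0.  -78. -101.]
```

```bash

python3 -m pendant '[[[1,-1,0,0,0,0,0.2],[1,-1,0,0,0,0,0.2],[1,-1,0,0,0,0,0.2],[1,-1,0,0,0,0,0.2],[1,-1,0,0,0,0,0.2],[1,-1,0,0,0,0,0.2],[1,-1,0,0,0,0,0.2],[1,-1,0,0,0,0,0.2]]]' >/dev/null
python3 -m pendant '[[[1,-1,0,0,0,0,0.2],[1,-1,0,0,0,0,0.2],[1,-1,0,0,0,0,0.2],[1,-1,0,0,0,0,0.2],[1,-1,0,0,0,0,0.2],[1,-1,0,0,0,0,0.2],[1,-1,0,0,0,0,0.2],[1,-1,0,0,0,0,0.2]]]' 
python3 -m pendant '[[[1,-1,0,0,0,0,0.2],[1,-1,0,0,0,0,0.2],[1,-1,0,0,0,0,0.2],[1,-1,0,0,0,0,0.2],[1,-0.5,0,0,0,0,0.2],[1,0,0,0,0,0,0.2],[1,0,0,0,0,0,0.2],[1,0,0,0,0,0,0.2]]]' >/dev/null
python3 -m pendant '[[[1,0,0,0,0,0,0.2],[1,0,0,0,0,0,0.2],[1,0,0,0,0,0,0.2],[1,0,0,0,0,0,0.2],[1,0,0,0,0,0,0.2],[1,0,0,0,0,0,0.2],[1,0,0,0,0,0,0.2],[1,0,0,0,0,0,0.2]]]' >/dev/null
python3 -m pendant '[[[1,0,0,0,0,0,0.2],[1,0,0,0,0,0,0.2],[1,0,0,0,0,0,0.2],[1,0,0,0,0,0,0.2],[1,0,0,0,0,0,0.2],[1,0,0,0,0,0,0.2],[1,0,0,0,0,0,0.2],[1,0,0,0,0,0,0.2]]]' >/dev/null
python3 -m pendant '[[[1,0,0,0,0,0,0.2],[1,0,0,0,0,0,0.2],[1,0,0,0,0,0,0.2],[1,0,0,0,0,0,0.2],[1,0,0,0,0,0,0.2],[1,0,0,0,0,0,0.2],[0,0,0,0,0,0,0.2],[0,0,0,0,0,0,0.2]]]'
cat >> h.py <<'E'
def wrist():
    s=r.get_state(); c=vision.capture("wrist")
    B=np.eye(4); B[:3,:3]=Ro.from_euler("xyz",s["eef_rot"],degrees=True).as_matrix(); B[:3,3]=s["tcp_pos"]
    return c, world(c,B@np.array(c["hand_eye"]))
E
python3 - <<'E'
from h import *
import pickle
c,W=wrist(); pickle.dump((c,W),open("w1.pkl","wb")); cv2.imwrite("pics/w1.png",c["frame"])
hsv=cv2.cvtColor(c["frame"],cv2.COLOR_BGR2HSV).astype(int);H,S,V=np.moveaxis(hsv,-1,0);z=W[...,2]
m=(H>22)&(H<35)&(S>150)&(z>.1)&(z<.13); print("slide",m.sum(),cv2.minAreaRect(W[m][:,:2].astype(np.float32)),np.median(W[m][:,2]))
m=((H<6)|(H>174))&(S>130)&(z>.05)&(z<.075); n,L,st,ce=cv2.connectedComponentsWithStats(m.astype(np.uint8))
for i in range(1,n):
    if st[i,4]>8: print("red",st[i],W[L==i].mean(0).round(4))
m=(z>.098)&(z<.11)&(W[...,0]>.46)&(np.abs(W[...,1]+.336)<.06); print("bar",m.sum(),cv2.minAreaRect(W[m][:,:2].astype(np.float32)),ax(W[m][:,:2]))
E
```

```text
time_s: 4.1
tcp_pos: [0.4299, 0.2876, 0.291]
eef_rot: [-180.0, 0.0, -98.9]
contact_force: [1.1, 0.6, -0.4]
gripper_width: 0.0524
gripper_force: 0.0
time_s: 7.3
tcp_pos: [0.4235, -0.3181, 0.2909]
eef_rot: [-180.0, 0.0, -99.1]
contact_force: [0.5, -0.9, 0.1]
gripper_width: 0.0529
gripper_force: 0.0
slide 535 ((0.4251182973384857, -0.3687213361263275), (0.019315293058753014, 0.026525044813752174), 81.02213287353516) 0.11465612423940891
red [261  84  14   9 125] [ 0.4188 -0.4105  0.0623]
red [200 200  11  13  92] [ 0.5176 -0.287   0.0676]
bar 1802 ((0.623071014881134, -0.3500784933567047), (0.237728089094162, 0.11182013154029846), 11.747530937194824) 5.180697257002208
```

View pics/w1.png

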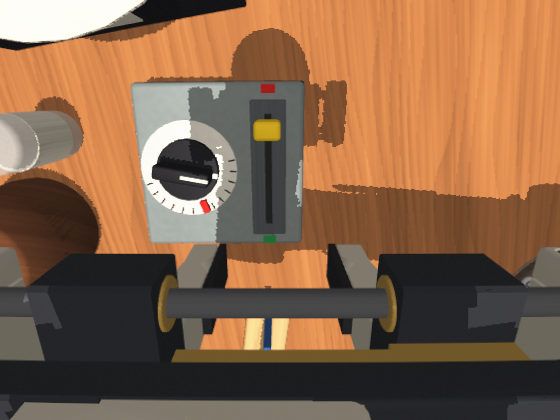

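The wrist view shows the slide grip at (267,130), the dial at (188,168) with its pointer to the right (console -x, slightly turned), and the red tab at (205,206). Next I'll grip the slide across its 28 mm width and, in the same turn, measure the dial.

```bash
python3 - <<'E'
from h import *
import pickle
c,W=pickle.load(open("w1.pkl","rb"))
z=W[...,2];hsv=cv2.cvtColor(c["frame"],cv2.COLOR_BGR2HSV).astype(int);H,S,V=np.moveaxis(hsv,-1,0)
near=np.hypot(W[...,0]-.525,W[...,1]+.335)<.07
m=near&(z>.099)&(z<.11);b=W[m];print("bar",m.sum(),cv2.minAreaRect(b[:,:2].astype(np.float32)),ax(b[:,:2]),np.median(b[:,2]))
l=near&(z>.09)&(V>150)&(S<70);print("line",l.sum(),W[l].mean(0),ax(W[l][:,:2]))
ring=near&(V>140)&(S<60)&(z<.075); q=W[ring][:,:2]; hull=cv2.convexHull(q.astype(np.float32)); print("ring",ring.sum(),cv2.minEnclosingCircle(hull),np.median(W[ring][:,2]),cv2.fitEllipse(hull))
plan((.4251,-.3687,.101),-99)
E
```

```text
bar 824 ((0.5275145769119263, -0.33443424105644226), (0.016582464799284935, 0.06065875291824341), 70.44975280761719) 160.26201727627486 0.10434799670675352
line 112 [ 0.51322788 -0.32915026  0.1051528 ] 161.94102410209075
ring 5160 ((0.5250011086463928, -0.3349609076976776), 0.0700436532497406) 0.06174755373507654 ((0.5318078398704529, -0.3349253833293915), (0.12016332149505615, 0.13952648639678955), 177.5457305908203)
turn wz units -0.01 then shift units [ 2.5  -0.47  9.5 ] | now [ 0.4237 -0.3178  0.2909] [-1.7998e+02  1.0000e-02 -9.9030e+01] w 0.0525 t 7.3 q [-16.   4. -11.  -0. -74.   7.]
```

```bash

python3 -m pendant '[[[1,-0.47,0,0,0,0,0.2],[1,0,0,0,0,0,0.2],[0.5,0,1,0,0,0,0.2],[0,0,1,0,0,0,0.2],[0,0,1,0,0,0,0.2],[0,0,1,0,0,0,0.2],[0,0,1,0,0,0,0.2],[0,0,1,0,0,0,0.2]]]' 20 >/dev/null
python3 -m pendant '[[[0,0,1,0,0,0,0.2],[0,0,1,0,0,0,0.2],[0,0,1,0,0,0,0.2],[0,0,0.5,0,0,0,0.2],[0,0,0,0,0,0,-1],[0,0,0,0,0,0,-1],[0,0,0,0,0,0,-1],[0,0,0,0,0,0,-1]]]'
```

```text
time_s: 8.95
tcp_pos: [0.426, -0.3691, 0.1018]
eef_rot: [-179.9, -0.0, -99.0]
contact_force: [-0.1, -0.4, 4.6]
gripper_width: 0.0276
gripper_force: 20.0
```

```bash

python3 -m pendant '[[[-0.7,0,0,0,0,0,-1],[-0.7,0,0,0,0,0,-1],[-0.7,0,0,0,0,0,-1],[-0.7,0,0,0,0,0,-1],[-0.7,0,0,0,0,0,-1],[-0.7,0,0,0,0,0,-1],[-0.7,0,0,0,0,0,-1],[-0.2,0,0,0,0,0,-1]]]' 
python3 -m pendant '[[[-0.1,0,0,0,0,0,-1],[-0.1,0,0,0,0,0,-1],[-0.1,0,0,0,0,0,-1],[-0.1,0,0,0,0,0,-1],[-0.1,0,0,0,0,0,-1],[0,0,0,0,0,0,-1],[0,0,0,0,0,0,-1],[0,0,0,0,0,0,-1]]]'
```

```text
time_s: 9.75
tcp_pos: [0.4419, -0.2671, 0.1018]
eef_rot: [-179.9, -0.0, -99.0]
contact_force: [-2.1, -1.1, 6.0]
gripper_width: 0.0278
gripper_force: 20.0
time_s: 10.55
tcp_pos: [0.4426, -0.2618, 0.1019]
eef_rot: [-180.0, -0.3, -99.0]
contact_force: [-4.0, -26.4, -1.5]
gripper_width: 0.0278
gripper_force: 20.0
```

```bash

python3 -m pendant '[[[0.2,0,0,0,0,0,0.2],[0,0,0,0,0,0,0.2],[0,0,0,0,0,0,0.2],[0,0,0,0,0,0,0.2],[0,0,-1,0,0,0,0.2],[0,0,-1,0,0,0,0.2],[0,0,-1,0,0,0,0.2],[0,0,-1,0,0,0,0.2]]]' 
python3 -m pendant '[[[0,0,-1,0,0,-1,0.2],[0,0,0,0,0,-1,0.2],[0,0,0,0,0,-1,0.2],[0,0,0,0,0,-1,0.2],[0,0,0,0,0,-1,0.2],[0,0,0,0,0,-1,0.2],[0,0,0,0,0,-1,0.2],[0,0,0,0,0,-1,0.2]]]' >/dev/null
python3 -m pendant '[[[0,0,0,0,0,-1,0.2],[0,0,0,0,0,-1,0.2],[0,0,0,0,0,-1,0.2],[0,0,0,0,0,-1,0.2],[0,0,0,0,0,-1,0.2],[0,0,0,0,0,-1,0.2],[0,0,0,0,0,-1,0.2],[0,0,0,0,0,-1,0.2]]]' >/dev/null
python3 -m pendant '[[[0,0,0,0,0,-1,0],[0,0,0,0,0,-1,0],[0,0,0,0,0,-1,0],[0,0,0,0,0,-0.8,0],[0,0,0,0,0,0,0],[0,0,0,0,0,0,0],[0,0,0,0,0,0,0],[0,0,0,0,0,0,0]]]'
python3 - <<'E'
from h import *
import pickle
plan((.5275,-.3344,.1),-19.7)
c,W=wrist(); cv2.imwrite("pics/w2.png",c["frame"])
z=W[...,2];hsv=cv2.cvtColor(c["frame"],cv2.COLOR_BGR2HSV).astype(int);H,S,V=np.moveaxis(hsv,-1,0)
m=(H>22)&(H<35)&(S>150)&(z>.1)&(z<.13); print("slide",m.sum(),cv2.minAreaRect(W[m][:,:2].astype(np.float32)))
near=np.hypot(W[...,0]-.525,W[...,1]+.335)<.07
m=near&(z>.099)&(z<.11);b=W[m];print("bar",m.sum(),cv2.minAreaRect(b[:,:2].astype(np.float32)),ax(b[:,:2]))
E
```

```text
time_s: 11.35
tcp_pos: [0.4427, -0.2617, 0.1816]
eef_rot: [-180.0, 0.0, -99.0]
contact_force: [0.6, -0.2, -0.5]
gripper_width: 0.0523
gripper_force: 0.0
time_s: 13.75
tcp_pos: [0.4426, -0.2622, 0.2008]
eef_rot: [-180.0, -0.0, -19.9]
contact_force: [-0.1, -0.1, -0.2]
gripper_width: 0.0438
gripper_force: 0.0
turn wz units -0.04 then shift units [5.21 1.97 5.04] | now [ 0.4426 -0.2622  0.2008] [-180.     -0.    -19.87] w 0.0438 t 13.8 q [ -9.   6. -21.  -0. -63.  79.]
slide 853 ((0.442249059677124, -0.26537972688674927), (0.019623858854174614, 0.027448944747447968), 81.13524627685547)
bar 1978 ((0.528187096118927, -0.33444535732269287), (0.01641407236456871, 0.06210707873106003), 70.45846557617188) 160.22813890258152
```

```bash

python3 -m pendant '[[[1,0.5,0,0,0,0,0],[1,0.5,0,0,0,0,0],[1,0.5,0,0,0,0,0],[1,0.47,0,0,0,0,0],[1,0,0,0,0,0,0],[0.23,0,1,0,0,0,0],[0,0,1,0,0,0,0],[0,0,1,0,0,0,0]]]' 20 >/dev/null
python3 -m pendant '[[[0,0,1,0,0,0,0],[0,0,1,0,0,0,0],[0,0,0,0,0,0,-1],[0,0,0,0,0,0,-1],[0,0,0,0,0,0,-1],[0,0,0,0,0,0,-1],[0,0,0,0,0,0,-1],[0,0,0,0,0,0,-1]]]'
python3 -m pendant '[[[0,0,0,0,0,1,-1],[0,0,0,0,0,1,-1],[0,0,0,0,0,1,-1],[0,0,0,0,0,1,-1],[0,0,0,0,0,1,-1],[0,0,0,0,0,1,-1],[0,0,0,0,0,1,-1],[0,0,0,0,0,1,-1]]]'
python3 -m pendant '[[[0,0,0,0,0,1,-1],[0,0,0,0,0,1,-1],[0,0,0,0,0,1,-1],[0,0,0,0,0,1,-1],[0,0,0,0,0,1,-1],[0,0,0,0,0,1,-1],[0,0,0,0,0,0.6,-1],[0,0,0,0,0,0,-1]]]'
```

```text
time_s: 15.4
tcp_pos: [0.5279, -0.3349, 0.1014]
eef_rot: [-180.0, -0.1, -19.8]
contact_force: [-0.5, -0.2, -0.6]
gripper_width: 0.0028
gripper_force: 0.0
time_s: 16.2
tcp_pos: [0.5277, -0.3348, 0.101]
eef_rot: [-180.0, -0.0, -52.0]
contact_force: [0.7, 0.2, -0.5]
gripper_width: 0.0005
gripper_force: 0.0
time_s: 17.0
tcp_pos: [0.5277, -0.3348, 0.101]
eef_rot: [-180.0, -0.0, -78.3]
contact_force: [0.4, 0.0, -0.5]
gripper_width: 0.0004
gripper_force: 0.0
```

```bash
python3 - <<'E'
from h import *
c,W=wrist(); t=vision.capture("scene"); a=t["frame"][150:330,60:260]
o=np.hstack([cv2.resize(a,(440,400)),cv2.resize(c["frame"],(360,400))]); cv2.imwrite("pics/w3.png",o)
E
```

```text
(no output)
```

View pics/w3.png

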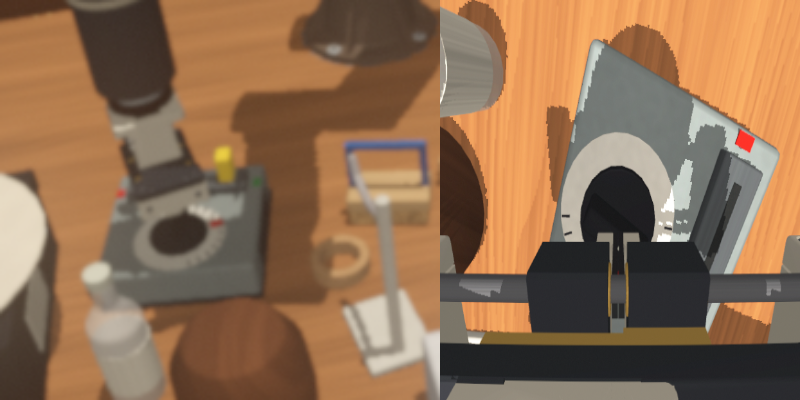

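The fingers closed without gripping the bar. Before retrying I'll lift off and measure again.

```bash

python3 -m pendant '[[[0,0,-1,0,0,0,-1],[0,0,-1,0,0,0,-1],[0,0,-1,0,0,0,-1],[0,0,-1,0,0,0,0],[0,0,-1,0,0,0,0],[-1,0,0,0,0,0,0],[-1,0,0,0,0,0,0],[-1,0,0,0,0,0,0]]]' 
cat > dial.py <<'E'
from h import *
c,W=wrist(); z=W[...,2];hsv=cv2.cvtColor(c["frame"],cv2.COLOR_BGR2HSV).astype(int);H,S,V=np.moveaxis(hsv,-1,0)
near=np.hypot(W[...,0]-.528,W[...,1]+.335)<.055
m=near&(z>.099)&(z<.11);b=W[m];print("bar",m.sum(),cv2.minAreaRect(b[:,:2].astype(np.float32)),ax(b[:,:2]),np.median(b[:,2]))
l=near&(z>.09)&(V>150)&(S<70)
if l.sum()>5: print("line",l.sum(),W[l].mean(0),ax(W[l][:,:2]))
q=((H<6)|(H>174))&(S>130)&near&(z<.08)
if q.sum(): print("tab",q.sum(),W[q].mean(0).round(4), np.degrees(np.arctan2(*(W[q].mean(0)[:2]-b.mean(0)[:2])[::-1])))
cv2.imwrite("pics/w4.png",c["frame"])
plan((.5279,-.3344,.1),-78.3)
E
python3 dial.py
```

```text
time_s: 17.9
tcp_pos: [0.5151, -0.2755, 0.2009]
eef_rot: [-180.0, -0.0, -78.2]
contact_force: [0.3, 0.4, 0.7]
gripper_width: 0.0348
gripper_force: 0.0
bar 1678 ((0.5282729864120483, -0.33434656262397766), (0.01615794189274311, 0.06221386045217514), 70.42259216308594) 160.38990819993825 0.10440011911025371
line 189 [ 0.51370214 -0.32884293  0.10740231] 175.81516540167817
tab 140 [ 0.5185 -0.2876  0.068 ] 102.21915591047213
turn wz units 0.04 then shift units [ 3.12 -0.04  5.05] | now [ 0.5145 -0.2734  0.2011] [-1.7996e+02  4.0000e-02 -7.8150e+01] w 0.0392 t 17.9 q [ -9.  13. -13.  -0. -64.  21.]
```

View pics/w4.png

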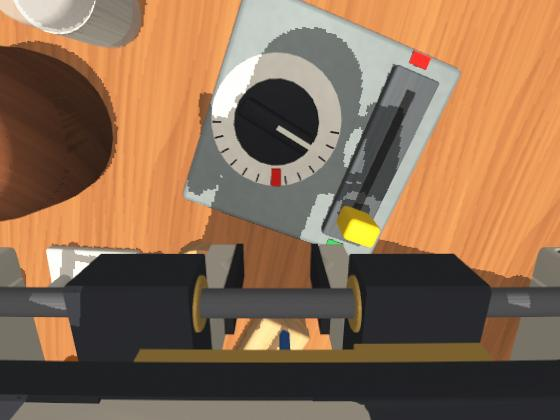

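The dial hasn't turned (bar still at 160.4°, pointer line at (293,137), tab at (276,177)). I'll project the grasp point into the earlier wrist view to check the calibration against the real fingertips.

```bash
python3 - <<'E'
from h import *
c,W=wrist(); T=np.array(c["hand_eye"]); print(T.round(4).tolist(), np.array(c["camera_matrix"]).tolist(),c["k1"])
Ti=np.linalg.inv(T)
def px(p,E=Ti):
    q=E@np.r_[p,1]; a=np.array([q[0]/-q[2],-q[1]/-q[2]]); a*=1+c["k1"]*(a@a); K=np.array(c["camera_matrix"]); return (K[0,0]*a[0]+K[0,2]).round(),(K[1,1]*a[1]+K[1,2]).round(),q[2].round(3)
for p in([0,0,.003],[0,0,.022],[0,.02,.022],[.0095,.02,.022]): print(p,px(p))
# depth of fingertips as seen: tool coords of near points
s=r.get_state();B=Ro.from_euler("xyz",s["eef_rot"],degrees=True).as_matrix()
L=(W-s["tcp_pos"])@B; 
for u,v in((240,250),(230,270),(228,320),(320,250),(335,270)): print((u,v),L[v,u].round(4))
E
```

```text
[[-0.0003, 0.954, 0.2998, 0.0809], [1.0, 0.0005, -0.0007, -0.0001], [-0.0009, 0.2998, -0.954, -0.1645], [0.0, 0.0, 0.0, 1.0]] [[332.2432818558476, 0.0, 276.76286960859375], [0.0, 332.2432818558476, 202.37674682670385], [0.0, 0.0, 1.0]] -0.022511076771212918
[0, 0, 0.003] (np.float64(277.0), np.float64(251.0), np.float64(-0.184))
[0, 0, 0.022] (np.float64(277.0), np.float64(237.0), np.float64(-0.202))
[0, 0.02, 0.022] (np.float64(309.0), np.float64(237.0), np.float64(-0.202))
[0.0095, 0.02, 0.022] (np.float64(310.0), np.float64(223.0), np.float64(-0.199))
(240, 250) [-0.095  -0.044   0.2001]
(230, 270) [ 0.0082 -0.0201 -0.035 ]
(228, 320) [-0.0053 -0.0194 -0.0514]
(320, 250) [ 0.008   0.0217 -0.0147]
(335, 270) [ 0.0093  0.0253 -0.0371]
```

```bash
python3 - <<'E'
from h import *
c,W=wrist(); s=r.get_state();B=Ro.from_euler("xyz",s["eef_rot"],degrees=True).as_matrix()
L=(W-s["tcp_pos"])@B; d=c["depth"]
for v in range(224,300,4): print(v,[ (u,round(float(d[v,u]),3),*L[v,u].round(3)) for u in (210,230,238,318,330)])
E
```

```text
224 [(210, 0.391, np.float64(-0.061), np.float64(-0.078), np.float64(0.2)), (230, 0.39, np.float64(-0.061), np.float64(-0.054), np.float64(0.2)), (238, 0.389, np.float64(-0.061), np.float64(-0.045), np.float64(0.199)), (318, 0.328, np.float64(-0.039), np.float64(0.041), np.float64(0.142)), (330, 0.31, np.float64(-0.032), np.float64(0.05), np.float64(0.125))]
228 [(210, 0.392, np.float64(-0.066), np.float64(-0.078), np.float64(0.2)), (230, 0.392, np.float64(-0.067), np.float64(-0.055), np.float64(0.201)), (238, 0.393, np.float64(-0.067), np.float64(-0.045), np.float64(0.202)), (318, 0.328, np.float64(-0.042), np.float64(0.041), np.float64(0.14)), (330, 0.314, np.float64(-0.037), np.float64(0.051), np.float64(0.127))]
232 [(210, 0.395, np.float64(-0.072), np.float64(-0.079), np.float64(0.202)), (230, 0.0, np.float64(nan), np.float64(nan), np.float64(nan)), (238, 0.393, np.float64(-0.071), np.float64(-0.045), np.float64(0.2)), (318, 0.328, np.float64(-0.046), np.float64(0.041), np.float64(0.14)), (330, 0.313, np.float64(-0.04), np.float64(0.051), np.float64(0.125))]
236 [(210, 0.396, np
[... 5113 characters left out ...]
oat64(0.03), np.float64(-0.018), np.float64(-0.086)), (230, 0.089, np.float64(0.03), np.float64(-0.012), np.float64(-0.087)), (238, 0.089, np.float64(0.03), np.float64(-0.01), np.float64(-0.086)), (318, 0.089, np.float64(0.03), np.float64(0.011), np.float64(-0.087)), (330, 0.089, np.float64(0.03), np.float64(0.014), np.float64(-0.087))]
296 [(210, 0.09, np.float64(0.029), np.float64(-0.018), np.float64(-0.086)), (230, 0.09, np.float64(0.029), np.float64(-0.012), np.float64(-0.086)), (238, 0.088, np.float64(0.03), np.float64(-0.01), np.float64(-0.088)), (318, 0.088, np.float64(0.03), np.float64(0.011), np.float64(-0.088)), (330, 0.087, np.float64(0.03), np.float64(0.014), np.float64(-0.088))]
```

The wrist depth shows the real fingertips at tool z≈-0.007, about 29 mm shorter than stated. That fits the shallow slide grip and the miss above the bar, so from here I go 29 mm lower.

```bash

python3 -m pendant '[[[0,0,0,0,0,-1,0],[0,0,0,0,0,-1,0],[0,0,0,0,0,-1,0],[0,0,0,0,0,-1,0],[0,0,0,0,0,-1,0],[0,0,0,0,0,-1,0],[0,0,0,0,0,-1,0],[0,0,0,0,0,-1,0]]]' >/dev/null
python3 -m pendant '[[[0,0,0,0,0,-1,0],[0,0,0,0,0,-1,0],[0,0,0,0,0,-1,0],[0,0,0,0,0,-1,0],[0,0,0,0,0,-1,0],[0,0,0,0,0,-1,0],[0,0,0,0,0,-0.5,0],[0,0,0,0,0,0,0]]]'
python3 -c "
from h import *
plan((.5281,-.3344,.075),-19.7)"
```

```text
time_s: 19.65
tcp_pos: [0.5155, -0.2767, 0.2007]
eef_rot: [180.0, 0.0, -20.2]
contact_force: [0.0, 0.2, 0.1]
gripper_width: 0.0438
gripper_force: 0.0
turn wz units -0.12 then shift units [1.57 2.51 6.28] | now [ 0.5155 -0.2767  0.2007] [179.99   0.   -20.19] w 0.0438 t 19.6 q [ -9.  13. -13.   0. -64.  79.]
```

```bash

python3 -m pendant '[[[0.57,1,0,0,0,-0.12,0],[1,1,0,0,0,0,0],[0,0.51,0,0,0,0,0],[0,0,1,0,0,0,0],[0,0,1,0,0,0,0],[0,0,1,0,0,0,0],[0,0,1,0,0,0,0],[0,0,1,0,0,0,0]]]' 20
python3 -m pendant '[[[0,0,0.7,0,0,0,0],[0,0,0.58,0,0,0,0],[0,0,0,0,0,0,-1],[0,0,0,0,0,0,-1],[0,0,0,0,0,0,-1],[0,0,0,0,0,0,-1],[0,0,0,0,0,0,-1],[0,0,0,0,0,0,-1]]]'
```

```text
time_s: 20.45
tcp_pos: [0.5275, -0.3342, 0.0999]
eef_rot: [180.0, 0.0, -19.8]
contact_force: [0.6, 1.0, 0.4]
gripper_width: 0.0437
gripper_force: 0.0
time_s: 21.25
tcp_pos: [0.5281, -0.3348, 0.0762]
eef_rot: [180.0, -0.1, -19.7]
contact_force: [-1.3, -4.5, 3.2]
gripper_width: 0.0159
gripper_force: 20.0
```

```bash

python3 -m pendant '[[[0,0,0,0,0,1,-1],[0,0,0,0,0,1,-1],[0,0,0,0,0,1,-1],[0,0,0,0,0,1,-1],[0,0,0,0,0,1,-1],[0,0,0,0,0,1,-1],[0,0,0,0,0,1,-1],[0,0,0,0,0,1,-1]]]'
python3 -m pendant '[[[0,0,0,0,0,1,-1],[0,0,0,0,0,1,-1],[0,0,0,0,0,1,-1],[0,0,0,0,0,1,-1],[0,0,0,0,0,1,-1],[0,0,0,0,0,1,-1],[0,0,0,0,0,0.6,-1],[0,0,0,0,0,0,-1]]]'
python3 -m pendant '[[[0,0,0,0,0,0,-1],[0,0,0,0,0,0,0],[0,0,0,0,0,0,0],[0,0,0,0,0,0,0],[0,0,0,0,0,0,0],[0,0,-1,0,0,0,0],[0,0,-1,0,0,0,0],[0,0,-1,0,0,0,0]]]'
python3 -m pendant '[[[0,0,-1,0,0,0,0],[0,0,-1,0,0,0,0],[0,0,-1,0,0,0,0],[0,0,-1,0,0,0,0],[-1,0,0,0,0,0,0],[-1,0,0,0,0,0,0],[-1,0,0,0,0,0,0],[0,0,0,0,0,0,0]]]'
python3 dial.py
```

```text
time_s: 22.05
tcp_pos: [0.5282, -0.3346, 0.0761]
eef_rot: [-180.0, -0.1, -51.9]
contact_force: [-0.5, -3.7, 2.9]
gripper_width: 0.0156
gripper_force: 20.0
time_s: 22.85
tcp_pos: [0.5284, -0.3346, 0.0761]
eef_rot: [-179.9, -0.1, -78.2]
contact_force: [-1.2, -4.8, 5.2]
gripper_width: 0.0157
gripper_force: 20.0
time_s: 23.65
tcp_pos: [0.5276, -0.3337, 0.1355]
eef_rot: [180.0, 0.0, -78.1]
contact_force: [1.6, -0.3, -0.0]
gripper_width: 0.0438
gripper_force: 0.0
time_s: 24.45
tcp_pos: [0.515, -0.2735, 0.2154]
eef_rot: [-180.0, 0.0, -78.1]
contact_force: [0.2, 0.8, 0.6]
gripper_width: 0.0437
gripper_force: 0.0
bar 1504 ((0.5279878377914429, -0.3343845307826996), (0.015526928007602692, 0.0617271289229393), 11.411547660827637) 101.37654991856016 0.10441242495475991
line 147 [ 0.52466521 -0.31860047  0.10537887] 101.81251785907786
tab 133 [ 0.5187 -0.2881  0.0678] 101.56970384282384
turn wz units 0.06 then shift units [ 3.07 -0.    5.77] | now [ 0.5154 -0.2743  0.2154] [-179.98    0.    -78.05] w 0.044 t 24.5 q [ -9.  12. -12.  -0. -66.  21.]
```

Slide and dial are both set (bar at 101.4°, tab at 101.6°). Next come the brushes. I'll grip each bow 28 mm off-centre so the hook can pass.

```bash
cat > br.py <<'E'
from h import *
import sys
G=dict(green=(.446,.381),blue=(.485,-.056),orange=(.455,.24),white=(.46,.082))
for n in("top","scene"):
    W=world(vision.capture(n)); brushes(W,{k:G[k] for k in sys.argv[1:]})
E
cat >> h.py <<'E'
def gr(b,phi,z,off=.028):
    f=np.radians(phi); plan((b[0]-off*np.sin(f),b[1]+off*np.cos(f),z),phi-90)
E
python3 br.py blue white orange green; python3 -c "
from h import *
gr((.4855,-.0565),-15.5,.2)"
```

```text
blue bow 95 [ 0.4871 -0.046 ] [0.088 0.01 ] axis 74.8 z 0.1154 block axis 68.6
white bow 137 [0.4584 0.0835] [0.107 0.01 ] axis 54.8 z 0.1151 block axis 55.0
orange bow 136 [0.4542 0.2412] [0.011 0.105] axis 114.4 z 0.1154 block axis 113.9
green bow 135 [0.4162 0.369 ] [0.009 0.107] axis 89.3 z 0.1152 block axis 95.8
blue bow 147 [ 0.4875 -0.0579] [0.107 0.016] axis 75.2 z 0.1134 block axis 71.2
white bow 124 [0.4602 0.0798] [0.107 0.015] axis 55.5 z 0.1134 block axis 51.2
orange bow 107 [0.456  0.2367] [0.014 0.107] axis 113.3 z 0.1137 block axis 115.3
green bow 112 [0.4192 0.3685] [0.109 0.015] axis 88.9 z 0.114 block axis 92.9
turn wz units 6.85 then shift units [-11.54   4.38   0.76] | now [ 0.5157 -0.2753  0.2152] [-1.7999e+02 -1.0000e-02 -7.8110e+01] w 0.0438 t 24.6 q [ -9.  12. -12.   0. -66.  21.]
```

Green has been knocked to (.417,.369) and will be handled there. Blue goes first.

```bash

python3 -m pendant '[[[0,0,0,0,0,1,0.2],[0,0,0,0,0,1,0.2],[0,0,0,0,0,1,0.2],[0,0,0,0,0,1,0.2],[0,0,0,0,0,1,0.2],[0,0,0,0,0,1,0.2],[0,0,0,0,0,0.85,0.2],[-1,1,0.76,0,0,0,0.2]]]' 40 >/dev/null
python3 -m pendant '[[[-1,1,0,0,0,0,0.2],[-1,1,0,0,0,0,0.2],[-1,1,0,0,0,0,0.2],[-1,0.38,0,0,0,0,0.2],[-1,0,0,0,0,0,0.2],[-1,0,0,0,0,0,0.2],[-1,0,0,0,0,0,0.2],[-1,0,0,0,0,0,0.2]]]' >/dev/null
python3 -m pendant '[[[-1,0,0,0,0,0,0.2],[-1,0,0,0,0,0,0.2],[-0.54,0,0,0,0,0,0.2],[0,0,1,0,0,0,0.2],[0,0,1,0,0,0,0.2],[0,0,1,0,0,0,0.2],[0,0,1,0,0,0,0.2],[0,0,0,0,0,0,0.2]]]'
python3 -c "
from h import *
gr((.4855,-.0565),-15.5,.091)"
```

```text
time_s: 27.0
tcp_pos: [0.4912, -0.0303, 0.1175]
eef_rot: [179.7, -0.1, -105.6]
contact_force: [0.4, -0.2, -1.1]
gripper_width: 0.0523
gripper_force: 0.0
turn wz units -0.03 then shift units [-0.06 -0.08  1.33] | now [ 0.4912 -0.0303  0.1175] [ 1.7975e+02 -1.4000e-01 -1.0560e+02] w 0.0523 t 27.0 q [ 19.   9. -30.  -0. -51. -35.]
```

```bash

python3 -m pendant '[[[-0.06,-0.08,0.7,0,0,0,0.2],[0,0,0.63,0,0,0,0.2],[0,0,0,0,0,0,-1],[0,0,0,0,0,0,-1],[0,0,0,0,0,0,-1],[0,0,0,0,0,0,-1],[0,0,0,0,0,0,-1],[0,0,0,0,0,0,-1]]]' 45
python3 -m pendant '[[[0,0,-0.5,0,0,0,-1],[0,0,-1,0,0,0,-1],[0,0,-1,0,0,0,-1],[0,0,-1,0,0,0,-1],[0,0,-1,0,0,0,-1],[0,0,-1,0,0,0,-1],[0,0,-1,0,0,0,-1],[0,0,-1,0,0,0,-1]]]'
python3 - <<'E'
from h import *
s=r.get_state()
for n in("top","scene"):
    c=vision.capture(n);W=world(c);x,y,z=np.moveaxis(W,-1,0)
    hsv=cv2.cvtColor(c["frame"],cv2.COLOR_BGR2HSV).astype(int);H,S,V=np.moveaxis(hsv,-1,0)
    m=(H>98)&(H<122)&(S>120)&(np.hypot(x-.486,y+.056)<.1); p=W[m]
    if len(p)>5: print(n,len(p),cv2.minAreaRect(p[:,:2].astype(np.float32)),ax(p[:,:2]),np.percentile(p[:,2],[5,50,95]))
    cv2.imwrite(f"pics/b1{n}.png",c["frame"])
gr((.664,.219),0,.23)
gr((.520,.219),0,.23)
E
```

```text
time_s: 27.8
tcp_pos: [0.4948, -0.0287, 0.0937]
eef_rot: [-180.0, 0.0, -105.5]
contact_force: [-1.7, 0.2, -0.4]
gripper_width: 0.01
gripper_force: 0.6
time_s: 28.6
tcp_pos: [0.4944, -0.0287, 0.2447]
eef_rot: [180.0, 0.0, -105.5]
contact_force: [0.2, 0.4, -1.9]
gripper_width: 0.0092
gripper_force: 45.0
top 17 ((0.4721531867980957, -0.10015659034252167), (0.006333129480481148, 0.01067997608333826), 4.830048561096191) 92.84487566991862 [0.24509845 0.2659     0.26960717]
turn wz units -3.88 then shift units [-13.78  -8.39   0.83] | now [ 0.4962 -0.0285  0.2467] [-1.7973e+02  1.2000e-01 -1.0552e+02] w 0.0094 t 28.7 q [ 19.   2. -19.   0. -68. -35.]
turn wz units -3.88 then shift units [-13.78  -1.19   0.83] | now [ 0.4962 -0.0285  0.2467] [-1.7973e+02  1.2000e-01 -1.0552e+02] w 0.0094 t 28.7 q [ 19.   2. -19.   0. -68. -35.]
```

```bash
python3 -c "
import cv2;a=cv2.imread('pics/b1scene.png')[100:330,140:460];cv2.imwrite('pics/b1c.png',cv2.resize(a,(640,460)))"
```

```text
(no output)
```

View pics/b1c.png

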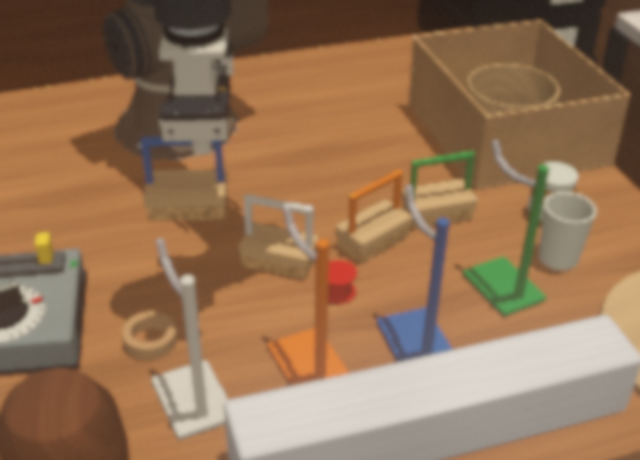

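Blue is held upright at about (185,145) in the crop, and the path to the blue stand is clear. I'll carry it over.

```bash

python3 -m pendant '[[[0,0,0,0,0,-1,-1],[0,0,0,0,0,-1,-1],[0,0,0,0,0,-1,-1],[0,0,0,0,0,-0.88,-1],[-1,0,0,0,0,0,-1],[-1,0,0,0,0,0,-1],[-1,0,0,0,0,0,-1],[-1,0,0,0,0,0,-1]]]' >/dev/null
python3 -m pendant '[[[-1,0,0,0,0,0,-1],[-1,0,0,0,0,0,-1],[-1,0,0,0,0,0,-1],[-1,0,0,0,0,0,-1],[-1,0,0,0,0,0,-1],[-1,0,0,0,0,0,-1],[-1,0,0,0,0,0,-1],[-1,0,0,0,0,0,-1]]]' >/dev/null
python3 -m pendant '[[[-1,0,0.4,0,0,0,-1],[-0.8,-0.5,0.4,0,0,0,-1],[0,-0.5,0.3,0,0,0,-1],[0,0,0,0,0,0,-1],[0,0,0,0,0,0,-1],[0,0,0,0,0,0,-1],[0,0,0,0,0,0,-1],[0,0,0,0,0,0,-1]]]'
cat > held.py <<'E'
from h import *
import sys
H0={"green":(55,82),"blue":(98,122),"orange":(6,18)}
k=sys.argv[1]
s=r.get_state(); print(s["tcp_pos"].round(4),s["eef_rot"].round(1))
for n in("top","scene"):
    c=vision.capture(n);W=world(c);x,y,z=np.moveaxis(W,-1,0)
    hsv=cv2.cvtColor(c["frame"],cv2.COLOR_BGR2HSV).astype(int);H,S,V=np.moveaxis(hsv,-1,0)
    col=(S<70)&(V>130) if k=="white" else (H>H0[k][0])&(H<H0[k][1])&(S>110)
    lo,hi=float(sys.argv[2]),float(sys.argv[3])
    m=col&(z>lo)&(z<hi)&(np.hypot(x-s["tcp_pos"][0],y-s["tcp_pos"][1])<.11)
    p=W[m]
    if len(p)>4: print(n,len(p),"lo",p.min(0).round(3),"hi",p.max(0).round(3),"axis",round(ax(p[:,:2]),1))
    cv2.imwrite(f"pics/{sys.argv[4]}{n}.png",c["frame"])
E
python3 held.py blue .2 .26 b2
python3 -c "
from h import *
gr((.664,.219),0,.2225)
import cv2
a=cv2.imread('pics/b2scene.png')[100:330,140:460];cv2.imwrite('pics/b2c.png',cv2.resize(a,(640,460)))"
```

```text
time_s: 31.1
tcp_pos: [0.5149, 0.2471, 0.2219]
eef_rot: [-180.0, 0.0, -90.0]
contact_force: [-1.1, -0.4, -2.1]
gripper_width: 0.0093
gripper_force: 45.0
[0.5149 0.2471 0.2219] [-180.    0.  -90.]
top 43 lo [0.51  0.165 0.206] hi [0.517 0.213 0.25 ] axis 87.2
turn wz units -0.01 then shift units [ 0.01 -7.46 -0.04] | now [0.5149 0.2472 0.2218] [-1.7997e+02  3.0000e-02 -9.0040e+01] w 0.0093 t 31.2 q [ 45.  11. -13.  -0. -67. -45.]
```

View pics/b2c.png

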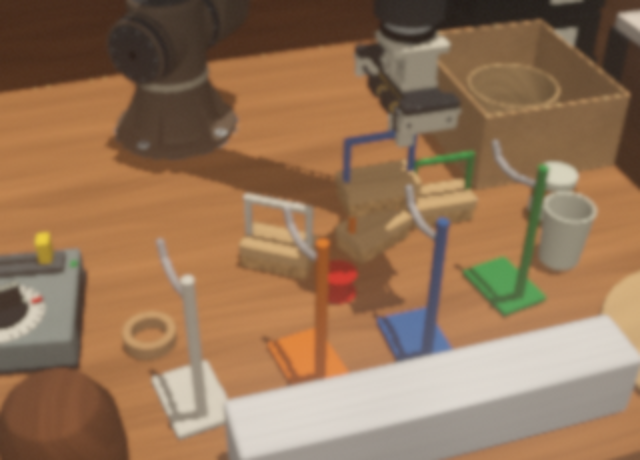

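Blue sits in front of its hook, centred at y=.219 with the underside at about .235. I'll push on over the tip, lower and release.

```bash

python3 -m pendant '[[[0,-1,0,0,0,0,-1],[0,-1,0,0,0,0,-1],[0,-1,0,0,0,0,-1],[0,-1,0,0,0,0,-1],[0,-1,0,0,0,0,-1],[0,-1,0,0,0,0,-1],[0,-1,0,0,0,0,-1],[0,-0.45,0,0,0,0,-1]]]'
python3 -m pendant '[[[0,0,0,0,0,0,-1],[0,0,0.4,0,0,0,-1],[0,0,0.4,0,0,0,-1],[0,0,0.4,0,0,0,-1],[0,0,0.3,0,0,0,-1],[0,0,0.2,0,0,0,-1],[0,0,0,0,0,0,-1],[0,0,0,0,0,0,-1]]]'
python3 held.py blue .14 .225 b3
```

```text
time_s: 32.0
tcp_pos: [0.6651, 0.247, 0.2208]
eef_rot: [180.0, -0.0, -90.1]
contact_force: [-0.2, -0.1, -2.6]
gripper_width: 0.0094
gripper_force: 45.0
time_s: 32.8
tcp_pos: [0.664, 0.2474, 0.1876]
eef_rot: [-180.0, 0.0, -90.0]
contact_force: [0.1, -0.5, -2.4]
gripper_width: 0.0098
gripper_force: 45.0
[0.664  0.2474 0.1876] [-180.    0.  -90.]
top 49 lo [0.659 0.166 0.146] hi [0.717 0.221 0.217] axis 46.5
```

```bash

python3 -m pendant '[[[0,0,0.1,0,0,0,-1],[0,0,0.1,0,0,0,-1],[0,0,0,0,0,0,-1],[0,0,0,0,0,0,-1],[0,0,0,0,0,0,-0.5],[0,0,0,0,0,0,-0.3],[0,0,0,0,0,0,-0.3],[0,0,0,0,0,0,-0.3]]]'
python3 -m pendant '[[[0,0,0,0,0,0,-0.3],[0,0,-0.5,0,0,0,-0.3],[0,0,-1,0,0,0,-0.3],[0,0,-1,0,0,0,-0.3],[0,0,-1,0,0,0,-0.3],[0,0,-1,0,0,0,-0.3],[0,0,0,0,0,0,-0.3],[0,0,0,0,0,0,-0.3]]]'
cat > hung.py <<'E'
from h import *
import sys
k=sys.argv[1]; S={"green":(.595,.3865),"blue":(.664,.219),"orange":(.663,.058),"white":(.683,-.107)}[k]
for n in("top","scene"):
    W=world(vision.capture(n));x,y,z=np.moveaxis(W,-1,0)
    d=np.hypot(x-S[0],y-S[1]); p=W[(d<.06)&(z>.203)&(z<.222)&((d>.02))]; p=p[np.abs(p[:,0]-S[0])<.03]
    if len(p)>4: print(n,len(p),"bar lo",p.min(0).round(3),"hi",p.max(0).round(3),"mid",((p.min(0)+p.max(0))/2).round(3),"axis",round(ax(p[:,:2]),1))
    q=W[(d<.065)&(z>.12)&(z<.15)&(x<S[0]+.04)]
    if len(q)>4: print("   block",len(q),q.mean(0).round(3))
E
python3 hung.py blue
python3 -c "
from h import *
gr((.455,.239),24,.2)"; python3 br.py orange white green
```

```text
time_s: 33.7
tcp_pos: [0.6639, 0.2472, 0.183]
eef_rot: [180.0, -0.0, -90.0]
contact_force: [1.6, 0.8, -0.7]
gripper_width: 0.0297
gripper_force: 0.0
time_s: 34.5
tcp_pos: [0.6641, 0.2474, 0.2743]
eef_rot: [-179.9, 0.1, -90.0]
contact_force: [-0.8, 0.1, -0.2]
gripper_width: 0.0304
gripper_force: 0.0
top 64 bar lo [0.635 0.165 0.203] hi [0.692 0.223 0.217] mid [0.664 0.194 0.21 ] axis 84.2
   block 426 [0.658 0.198 0.136]
scene 112 bar lo [0.634 0.162 0.203] hi [0.675 0.271 0.212] mid [0.654 0.217 0.208] axis 89.8
   block 676 [0.675 0.208 0.135]
turn wz units -6.01 then shift units [-5.27  9.69  3.64] | now [0.6635 0.2471 0.2727] [ 1.7994e+02 -2.0000e-02 -9.0030e+01] w 0.0307 t 34.6 q [ 36.  22.  10.  -0. -78. -36.]
orange bow 137 [0.4543 0.2409] [0.011 0.105] axis 114.5 z 0.1154 block axis 113.9
white bow 137 [0.4585 0.0834] [0.107 0.01 ] axis 54.8 z 0.115 block axis 54.2
green bow 1
orange bow 112 [0.4559 0.238 ] [0.014 0.108] axis 113.5 z 0.1134 block axis 123.0
white bow 126 [0.4605 0.0798] [0.108 0.013] axis 55.1 z 0.1135 block axis 51.8
green bow 49 [0.4194 0.3433] [0.057 0.017] axis 87.0 z 0.1127 block axis 94.7
```

Blue hangs correctly (bar centre y≈.217, top .212). Orange is next.

```bash

python3 -m pendant '[[[0,1,0,0,0,0,0],[0,1,0,0,0,0,0],[0,1,0,0,0,0,0],[0,1,0,0,0,0,0],[0,1,0,0,0,0,0],[0,1,0,0,0,0,0],[0,1,0,0,0,0,0.2],[0,1,0,0,0,0,0.2]]]' >/dev/null
python3 -m pendant '[[[0,1,0,0,0,-1,0.2],[0,1,0,0,0,-1,0.2],[0,0,1,0,0,-1,0.2],[0,0,1,0,0,-1,0.2],[0,0,1,0,0,-1,0.2],[0,0,0.5,0,0,-1,0.2],[0,0,0,0,0,0,0.2],[0,0,0,0,0,0,0.2]]]'
python3 -c "
from h import *
gr((.455,.2395),24,.092)"
```

```text
time_s: 36.3
tcp_pos: [0.464, 0.2459, 0.2035]
eef_rot: [180.0, -0.0, -66.1]
contact_force: [-0.4, -0.5, -0.1]
gripper_width: 0.0529
gripper_force: 0.0
turn wz units -0.03 then shift units [-1.29  0.54  5.57] | now [0.464  0.2459 0.2035] [ 1.7998e+02 -3.0000e-02 -6.6130e+01] w 0.0529 t 36.3 q [ 49.   7. -20.   0. -63. -25.]
```

```bash

python3 -m pendant '[[[-0.7,0.54,0,0,0,0,0.2],[-0.59,0,0,0,0,0,0.2],[0,0,1,0,0,0,0.2],[0,0,1,0,0,0,0.2],[0,0,1,0,0,0,0.2],[0,0,1,0,0,0,0.2],[0,0,1,0,0,0,0.2],[0,0,0.57,0,0,0,0.2]]]' >/dev/null
python3 -m pendant '[[[0,0,0,0,0,0,0.2],[0,0,0,0,0,0,-1],[0,0,0,0,0,0,-1],[0,0,0,0,0,0,-1],[0,0,0,0,0,0,-1],[0,0,0,0,0,0,-1],[0,0,0,0,0,0,-1],[0,0,0,0,0,0,-1]]]' 45
python3 -m pendant '[[[0,0,-0.5,0,0,0,-1],[0,0,-1,0,0,0,-1],[0,0,-1,0,0,0,-1],[0,0,-1,0,0,0,-1],[0,0,-1,0,0,0,-1],[0,0,-1,0,0,0,-1],[0,0,-1,0,0,0,-1],[0,0,-1,0,0,0,-1]]]'
python3 -c "
from h import *
gr((.515,.037),8,.2225)"
```

```text
time_s: 37.9
tcp_pos: [0.4435, 0.2651, 0.0921]
eef_rot: [180.0, 0.0, -66.0]
contact_force: [-1.7, -0.5, 2.5]
gripper_width: 0.0092
gripper_force: 45.0
time_s: 38.7
tcp_pos: [0.4434, 0.2649, 0.2433]
eef_rot: [-180.0, 0.0, -66.0]
contact_force: [0.2, -0.0, -1.3]
gripper_width: 0.0095
gripper_force: 45.0
turn wz units 3.99 then shift units [10.38 -1.96  1.04] | now [0.4434 0.2649 0.2433] [-1.7999e+02  1.0000e-02 -6.6030e+01] w 0.0095 t 38.7 q [ 53.   5. -17.  -0. -68. -29.]
```

```bash

python3 -m pendant '[[[0,0,0,0,0,1,-1],[0,0,0,0,0,1,-1],[0,0,0,0,0,1,-1],[0,0,0,0,0,1,-1],[1,0,0,0,0,0,-1],[1,0,0,0,0,0,-1],[1,0,0,0,0,0,-1],[1,0,0,0,0,0,-1]]]' >/dev/null
python3 -m pendant '[[[1,0,0,0,0,0,-1],[1,0,0,0,0,0,-1],[1,0,0,0,0,0,-1],[1,0,0,0,0,0,-1],[1,-0.96,0.34,0,0,0,-1],[1,-1,0.7,0,0,0,-1],[0.38,0,0,0,0,0,-1],[0,0,0,0,0,0,-1]]]'
python3 -m pendant '[[[0,0,0,0,0,0,-1],[0,0,0,0,0,0,-1],[0,0,0,0,0,0,-1],[0,0,0,0,0,0,-1],[0,0,0,0,0,0,-1],[0,0,0,0,0,0,-1],[0,0,0,0,0,0,-1],[0,0,0,0,0,0,-1]]]'>/dev/null
python3 held.py orange .222 .27 b4
python3 -c "
from h import *
gr((.663,.058),8,.2225)"
```

```text
time_s: 40.3
tcp_pos: [0.511, 0.0639, 0.2209]
eef_rot: [179.9, -0.0, -82.1]
contact_force: [-0.0, 0.0, -1.5]
gripper_width: 0.0091
gripper_force: 45.0
[0.5112 0.065  0.2212] [-180.    0.  -82.]
top 28 lo [ 0.517 -0.013  0.222] hi [0.527 0.003 0.251] axis 100.8
scene 161 lo [ 0.492 -0.016  0.222] hi [0.531 0.09  0.247] axis 97.8
turn wz units -0.01 then shift units [ 0.   -7.47 -0.07] | now [0.5112 0.065  0.2211] [180.    -0.   -82.03] w 0.0092 t 41.2 q [ 29.   5. -19.   0. -65. -21.]
```

```bash

python3 -m pendant '[[[0,-1,0,0,0,0,-1],[0,-1,0,0,0,0,-1],[0,-1,0,0,0,0,-1],[0,-1,0,0,0,0,-1],[0,-1,0,0,0,0,-1],[0,-1,0,0,0,0,-1],[0,-1,0,0,0,0,-1],[0,-0.47,0,0,0,0,-1]]]'
python3 -m pendant '[[[0,0,0,0,0,0,-1],[0,0,0.4,0,0,0,-1],[0,0,0.4,0,0,0,-1],[0,0,0.4,0,0,0,-1],[0,0,0.4,0,0,0,-1],[0,0,0.2,0,0,0,-1],[0,0,0.1,0,0,0,-1],[0,0,0,0,0,0,-1]]]'
python3 held.py orange .18 .225 b5
```

```text
time_s: 42.0
tcp_pos: [0.6604, 0.0857, 0.2203]
eef_rot: [180.0, -0.0, -82.0]
contact_force: [0.5, -0.3, -2.6]
gripper_width: 0.0095
gripper_force: 45.0
time_s: 42.8
tcp_pos: [0.6589, 0.0858, 0.1849]
eef_rot: [-180.0, -0.0, -82.0]
contact_force: [-5.9, 0.8, 8.9]
gripper_width: 0.0094
gripper_force: 45.0
[0.6589 0.0858 0.1849] [-180.   -0.  -82.]
top 61 lo [0.661 0.007 0.183] hi [0.675 0.043 0.216] axis 95.3
scene 257 lo [0.657 0.005 0.18 ] hi [0.732 0.077 0.225] axis 34.8
```

Contact has been made and the bar rests on the hook. I'll release and back off, then go for white.

```bash

python3 -m pendant '[[[0,0,0,0,0,0,-0.5],[0,0,0,0,0,0,-0.3],[0,0,0,0,0,0,-0.3],[0,0,0,0,0,0,-0.3],[0,0,-0.5,0,0,0,-0.3],[0,0,-1,0,0,0,-0.3],[0,0,-1,0,0,0,-0.3],[0,0,-1,0,0,0,-0.3]]]'
python3 -m pendant '[[[0,0,-1,0,0,0,-0.3],[0,1,0,0,0,0,0],[0,1,0,0,0,0,0],[0,1,0,0,0,0,0],[0,1,0,0,0,0,0],[0,1,0,0,0,0,0],[0,1,0,0,0,0,0.2],[0,1,0,0,0,0,0.2]]]' 
python3 -m pendant '[[[0,1,0,0,0,1,0.2],[0,1,0,0,0,1,0.2],[0,1,0,0,0,1,0.2],[0,0,1,0,0,1,0.2],[0,0,1,0,0,1,0.2],[0,0,1,0,0,1,0.2],[0,0,0,0,0,1,0.2],[0,0,0,0,0,1,0.2]]]' 
python3 hung.py orange; python3 br.py white green
python3 -c "
from h import *
gr((.4595,.0815),-35,.092)"
```

```text
time_s: 43.7
tcp_pos: [0.6593, 0.0856, 0.2547]
eef_rot: [-180.0, -0.0, -82.0]
contact_force: [0.7, 0.4, 0.4]
gripper_width: 0.0307
gripper_force: 0.0
time_s: 44.5
tcp_pos: [0.5199, 0.0661, 0.274]
eef_rot: [-179.9, 0.0, -82.0]
contact_force: [-0.9, -0.3, -0.5]
gripper_width: 0.0516
gripper_force: 0.0
time_s: 45.3
tcp_pos: [0.4607, 0.0619, 0.2133]
eef_rot: [180.0, -0.0, -114.2]
contact_force: [-0.1, -0.6, 1.1]
gripper_width: 0.0527
gripper_force: 0.0
top 119 bar lo [0.633 0.007 0.203] hi [0.693 0.113 0.217] mid [0.663 0.06  0.21 ] axis 97.7
   block 623 [0.657 0.06  0.137]
scene 116 bar lo [0.637 0.005 0.203] hi [0.691 0.111 0.212] mid [0.664 0.058 0.208] axis 97.7
   block 710 [0.674 0.051 0.135]
white bow 0
green bow 99 [0.4161 0.385 ] [0.009 0.075] axis 90.0 z 0.1151 block axis 113.2
white bow 123 [0.4611 0.0805] [0.109 0.015] axis 55.1 z 0.1135 block axis 43.9
green bow 119 [0.4165 0.3681] [0.109 0.018] axis 88.7 z 0.113 block axis 93.9
turn wz units 2.77 then shift units [-2.15  0.62  6.09] | now [0.461  0.0622 0.2137] [-1.7997e+02  4.0000e-02 -1.1391e+02] w 0.0524 t 45.5 q [ 32.   1. -25.   0. -64. -56.]
```

```bash

python3 -m pendant '[[[0,0,0,0,0,1,0.2],[0,0,0,0,0,1,0.2],[-1,0.62,0,0,0,0.77,0.2],[-1,0,0,0,0,0,0.2],[-0.15,0,1,0,0,0,0.2],[0,0,1,0,0,0,0.2],[0,0,1,0,0,0,0.2],[0,0,0,0,0,0,0.2]]]' >/dev/null
python3 -c "
from h import *
gr((.4595,.0815),-35,.092)"
```

```text
turn wz units 0.01 then shift units [-0.08 -0.09  2.95] | now [0.4731 0.1041 0.1509] [ 179.89   -0.23 -124.97] w 0.0524 t 46.3 q [ 36.   6. -28.  -0. -56. -71.]
```

```bash

python3 -m pendant '[[[-0.08,-0.05,1,0,0,0,0.2],[0,0,1,0,0,0,0.2],[0,0,0.95,0,0,0,0.2],[0,0,0,0,0,0,-1],[0,0,0,0,0,0,-1],[0,0,0,0,0,0,-1],[0,0,0,0,0,0,-1],[0,0,0,0,0,0,-1]]]' 45
python3 -m pendant '[[[0,0,0,0,0,0,-1],[0,0,-0.5,0,0,0,-1],[0,0,-1,0,0,0,-1],[0,0,-1,0,0,0,-1],[0,0,-1,0,0,0,-1],[0,0,-1,0,0,0,-1],[0,0,-1,0,0,0,-1],[0,0,-1,0,0,0,-1]]]'
python3 -m pendant '[[[0,0,-1,0,0,-1,-1],[0,0,0,0,0,-1,-1],[0,0,0,0,0,-1,-1],[0,0,0,0,0,-1,-1],[0,0,0,0,0,-1,-1],[0,0,0,0,0,-1,-1],[0,0,0,0,0,-1,-1],[0,0,0,0,0,-1,-1]]]'
python3 -m pendant '[[[0,0,0,0,0,-1,-1],[0,0,0,0,0,-1,-1],[0,0,0,0,0,-0.75,-1],[0,0,0,0,0,0,-1],[0,0,0,0,0,0,-1],[0,0,0,0,0,0,-1],[0,0,0,0,0,0,-1],[0,0,0,0,0,0,-1]]]'
python3 -c "
from h import *
gr((.535,-.128),8,.2225)"
```

```text
time_s: 47.1
tcp_pos: [0.4763, 0.1055, 0.095]
eef_rot: [-180.0, 0.1, -125.1]
contact_force: [0.4, -0.0, -0.8]
gripper_width: 0.0181
gripper_force: 0.0
time_s: 47.9
tcp_pos: [0.4755, 0.105, 0.2256]
eef_rot: [180.0, 0.0, -125.1]
contact_force: [1.0, 0.6, -2.4]
gripper_width: 0.0095
gripper_force: 45.0
time_s: 48.7
tcp_pos: [0.4755, 0.105, 0.2447]
eef_rot: [180.0, 0.0, -92.9]
contact_force: [-0.0, 0.2, -1.0]
gripper_width: 0.0093
gripper_force: 45.0
time_s: 49.5
tcp_pos: [0.4758, 0.1052, 0.2442]
eef_rot: [180.0, -0.0, -82.1]
contact_force: [-0.1, -0.8, -1.1]
gripper_width: 0.0094
gripper_force: 45.0
turn wz units -0.03 then shift units [10.56 -1.31  1.08] | now [0.4758 0.1052 0.2442] [179.99  -0.   -82.13] w 0.0094 t 49.5 q [ 36.   2. -20.  -0. -68. -28.]
```

```bash

python3 -m pendant '[[[1,0,0,0,0,0,-1],[1,0,0,0,0,0,-1],[1,0,0,0,0,0,-1],[1,0,0,0,0,0,-1],[1,0,0,0,0,0,-1],[1,0,0,0,0,0,-1],[1,0,0,0,0,0,-1],[1,0,0,0,0,0,-1]]]' >/dev/null
python3 -m pendant '[[[1,0,0.3,0,0,0,-1],[1,-0.6,0.4,0,0,0,-1],[0.56,-0.7,0.4,0,0,0,-1],[0,0,0,0,0,0,-1],[0,0,0,0,0,0,-1],[0,0,0,0,0,0,-1],[0,0,0,0,0,0,-1],[0,0,0,0,0,0,-1]]]'
python3 held.py white .222 .27 b6
python3 -c "
from h import *
gr((.683,-.107),8,.2225)"
```

```text
time_s: 51.1
tcp_pos: [0.5305, -0.1001, 0.2227]
eef_rot: [-179.9, 0.0, -82.1]
contact_force: [-0.5, -0.3, -1.4]
gripper_width: 0.0092
gripper_force: 45.0
[ 0.5305 -0.1001  0.2227] [-179.9    0.   -82.1]
scene 167 lo [ 0.529 -0.182  0.222] hi [ 0.639 -0.077  0.248] axis 88.9
turn wz units -0.02 then shift units [ 0.  -7.5  0. ] | now [ 0.5305 -0.1001  0.2226] [-179.96    0.    -82.08] w 0.0096 t 51.2 q [ 10.   8. -16.   0. -66.  -2.]
```

```bash

python3 -m pendant '[[[0,-1,0,0,0,0,-1],[0,-1,0,0,0,0,-1],[0,-1,0,0,0,0,-1],[0,-1,0,0,0,0,-1],[0,-1,0,0,0,0,-1],[0,-1,0,0,0,0,-1],[0,-1,0,0,0,0,-1],[0,-0.47,0,0,0,0,-1]]]'
python3 -m pendant '[[[0,0,0,0,0,0,-1],[0,0,0.4,0,0,0,-1],[0,0,0.4,0,0,0,-1],[0,0,0.4,0,0,0,-1],[0,0,0.4,0,0,0,-1],[0,0,0.2,0,0,0,-1],[0,0,0.1,0,0,0,-1],[0,0,0,0,0,0,-1]]]'
```

```text
time_s: 52.0
tcp_pos: [0.6797, -0.0795, 0.2216]
eef_rot: [180.0, -0.0, -82.1]
contact_force: [-0.0, 0.6, -0.9]
gripper_width: 0.0097
gripper_force: 45.0
time_s: 52.8
tcp_pos: [0.6784, -0.0798, 0.1862]
eef_rot: [-179.9, -0.0, -82.1]
contact_force: [-5.8, 2.7, 10.9]
gripper_width: 0.0094
gripper_force: 45.0
```

```bash

python3 -m pendant '[[[0,0,0,0,0,0,-0.5],[0,0,0,0,0,0,-0.3],[0,0,0,0,0,0,-0.3],[0,0,0,0,0,0,-0.3],[0,0,-0.5,0,0,0,-0.3],[0,0,-1,0,0,0,-0.3],[0,0,-1,0,0,0,-0.3],[0,0,-1,0,0,0,-0.3]]]'
python3 -m pendant '[[[0,0,-1,0,0,0,-0.3],[0,1,0,0,0,0,0],[0,1,0,0,0,0,0],[0,1,0,0,0,0,0],[0,1,0,0,0,0,0],[0,1,0,0,0,0,0],[0,1,0,0,0,0,0.2],[0,1,0,0,0,0,0.2]]]' 
python3 -m pendant '[[[0,1,0,0,0,1,0.2],[0,1,0,0,0,1,0.2],[0,0,0,0,0,0.2,0.2],[-1,0,0,0,0,0,0.2],[-1,0,0,0,0,0,0.2],[-1,0,0,0,0,0,0.2],[-1,0,0,0,0,0,0.2],[-1,0,0,0,0,0,0.2]]]' 
python3 hung.py white; python3 hung.py orange; python3 hung.py blue; python3 br.py green
python3 -c "
from h import *
gr((.417,.3685),-1,.2)"
```

```text
time_s: 53.6
tcp_pos: [0.6787, -0.08, 0.2557]
eef_rot: [-180.0, -0.0, -82.1]
contact_force: [0.6, 0.5, 0.0]
gripper_width: 0.0306
gripper_force: 0.0
time_s: 54.4
tcp_pos: [0.5392, -0.0994, 0.275]
eef_rot: [-180.0, -0.0, -82.1]
contact_force: [0.2, -0.8, 0.1]
gripper_width: 0.0517
gripper_force: 0.0
time_s: 55.2
tcp_pos: [0.5023, -0.0023, 0.2748]
eef_rot: [-180.0, 0.0, -90.9]
contact_force: [0.3, 0.0, 0.3]
gripper_width: 0.0525
gripper_force: 0.0
top 106 bar lo [ 0.653 -0.161  0.203] hi [ 0.713 -0.055  0.22 ] mid [ 0.683 -0.108  0.212] axis 96.5
   block 340 [ 0.688 -0.123  0.137]
scene 132 bar lo [ 0.653 -0.162  0.203] hi [ 0.711 -0.057  0.213] mid [ 0.682 -0.11   0.208] axis 97.9
   block 782 [ 0.694 -0.112  0.135]
top 111 bar lo [0.634 0.007 0.203] hi [0.692 0.113 0.216] mid [0.663 0.06  0.209] axis 97.2
   block 559 [0.659 0.065 0.137]
scene 114 bar lo [0.635 0.005 0.203] hi [0.689 0.111 0.212] mid [0.662 0.058 0.208] axis 98.2
   block 717 [0.674 0.051 0.135]
top 117 bar lo [0.636 0.165 0.203] hi [0.694 0.271 0.216] mid [0.665 0.218 0.21 ] axis 90.0
   block 656 [0.658 0.217 0.137]
scene 115 bar lo [0.635 0.161 0.203] hi [0.691 0.269 0.211] mid [0.663 0.215 0.207] axis 89.7
   block 676 [0.675 0.209 0.135]
green bow 109 [0.4161 0.3807] [0.009 0.084] axis 89.2 z 0.1162 block axis 60.0
green bow 117 [0.4184 0.369 ] [0.017 0.11 ] axis 89.4 z 0.1131 block axis 94.7
turn wz units 0.01 then shift units [-19.94   4.56   3.71] | now [ 0.5018 -0.0038  0.2743] [-180.     -0.    -90.94] w 0.0525 t 55.6 q [ 22.   2. -16.   0. -72. -23.]
```

```bash

python3 -m pendant '[[[-1,0.5,0,0,0,0,0.2],[-1,0.5,0,0,0,0,0.2],[-1,0.5,0,0,0,0,0.2],[-1,0.5,0,0,0,0,0.2],[-1,0.5,0,0,0,0,0.2],[-1,0.5,0,0,0,0,0.2],[-1,0.5,0,0,0,0,0.2],[-1,0.5,0,0,0,0,0.2]]]' >/dev/null
python3 -m pendant '[[[-1,0.5,0,0,0,0,0.2],[-1,0,0,0,0,0,0.2],[-1,0,0,0,0,0,0.2],[-1,0,0,0,0,0,0.2],[-1,0,0,0,0,0,0.2],[-1,0,0,0,0,0,0.2],[-1,0,0,0,0,0,0.2],[-1,0,0,0,0,0,0.2]]]' >/dev/null
python3 -m pendant '[[[-1,0,0,0,0,0,0.2],[-1,0,0,0,0,0,0.2],[-1,0,0,0,0,0,0.2],[-0.94,0,0,0,0,0,0.2],[0,0,1,0,0,0,0.2],[0,0,1,0,0,0,0.2],[0,0,1,0,0,0,0.2],[0,0,0,0,0,0,0.2]]]'
python3 -c "
from h import *
gr((.417,.3685),-1,.092)
c,W=wrist();p=W[(W[...,2]>.107)&(W[...,2]<.125)&(np.abs(W[...,0]-.417)<.03)&(np.abs(W[...,1]-.37)<.08)]
print(len(p),p.min(0),p.max(0))"
```

```text
time_s: 58.0
tcp_pos: [0.417, 0.3963, 0.2113]
eef_rot: [179.8, -0.2, -90.9]
contact_force: [-1.0, 0.5, 0.4]
gripper_width: 0.0526
gripper_force: 0.0
turn wz units 0.02 then shift units [-0.01 -0.03  5.97] | now [0.417  0.3963 0.2113] [179.83  -0.23 -90.92] w 0.0526 t 58.0 q [ 63.  12. -13.  -0. -66. -64.]
1640 [0.40968834 0.31695188 0.11370056] [0.42089818 0.42398199 0.11854861]
```

```bash

python3 -m pendant '[[[0,0,1,0,0,0,0.2],[0,0,1,0,0,0,0.2],[0,0,1,0,0,0,0.2],[0,0,1,0,0,0,0.2],[0,0,1,0,0,0,0.2],[0,0,0.97,0,0,0,0.2],[0,0,0,0,0,0,0.2],[0,0,0,0,0,0,-1]]]' 45 >/dev/null
python3 -m pendant '[[[0,0,0,0,0,0,-1],[0,0,0,0,0,0,-1],[0,0,0,0,0,0,-1],[0,0,0,0,0,0,-1],[0,0,0,0,0,0,-1],[0,0,0,0,0,0,-1],[0,0,-0.5,0,0,0,-1],[0,0,-1,0,0,0,-1]]]'
python3 -m pendant '[[[0,0,-1,0,0,0,-1],[0,0,-1,0,0,0,-1],[0,0,-1,0,0,0,-1],[0,0,-1,0,0,0,-1],[0,0,-1,0,0,-1,-1],[0,0,0,0,0,-1,-1],[0,0,0,0,0,-0.5,-1],[0,0,0,0,0,0,-1]]]'
python3 -c "
from h import *
gr((.447,.3625),9,.2225,.0265)"
python3 held.py green .222 .27 b7
```

```text
time_s: 59.65
tcp_pos: [0.4172, 0.3957, 0.1238]
eef_rot: [179.9, -0.2, -90.9]
contact_force: [0.5, 0.6, -1.3]
gripper_width: 0.0095
gripper_force: 45.0
time_s: 60.45
tcp_pos: [0.4179, 0.3967, 0.2252]
eef_rot: [-180.0, 0.0, -80.9]
contact_force: [-0.2, 0.1, -1.4]
gripper_width: 0.0094
gripper_force: 45.0
turn wz units 0.03 then shift units [ 0.59 -1.17  0.14] | now [0.4179 0.3967 0.2252] [-1.800e+02  1.000e-02 -8.089e+01] w 0.0094 t 60.5 q [ 63.  11. -12.  -0. -67. -54.]
[0.4179 0.3967 0.2252] [-180.     0.   -80.9]
top 53 lo [0.42  0.315 0.227] hi [0.431 0.378 0.251] axis 97.9
```

```bash

python3 -m pendant '[[[0.59,0,0.1,0,0,0,-1],[0,-1,0,0,0,0,-1],[0,-1,0,0,0,0,-1],[0,-1,0,0,0,0,-1],[0,-1,0,0,0,0,-1],[0,-1,0,0,0,0,-1],[0,-1,0,0,0,0,-1],[0,0,0,0,0,0,-1]]]'
python3 -c "
from h import *
gr((.595,.3865),9,.2225,.0265)"
python3 held.py green .222 .27 b8
```

```text
time_s: 61.35
tcp_pos: [0.5402, 0.4035, 0.2215]
eef_rot: [180.0, -0.1, -81.0]
contact_force: [-0.3, -0.3, -2.4]
gripper_width: 0.0097
gripper_force: 45.0
turn wz units -0.01 then shift units [-0.06 -2.57 -0.05] | now [0.5402 0.4035 0.2215] [ 1.7995e+02 -8.0000e-02 -8.1030e+01] w 0.0097 t 61.4 q [ 53.  20.   1.   0. -70. -44.]
[0.5402 0.4035 0.2215] [ 1.8e+02 -1.0e-01 -8.1e+01]
top 50 lo [0.543 0.323 0.223] hi [0.649 0.392 0.247] axis 39.3
```

```bash

python3 -m pendant '[[[0,-1,0,0,0,0,-1],[0,-1,0,0,0,0,-1],[0,-0.57,0,0,0,0,-1],[0,0,0,0,0,0,-1],[0,0,0.4,0,0,0,-1],[0,0,0.4,0,0,0,-1],[0,0,0.4,0,0,0,-1],[0,0,0.4,0,0,0,-1]]]'
python3 -m pendant '[[[0,0,0.2,0,0,0,-1],[0,0,0.1,0,0,0,-1],[0,0,0,0,0,0,-1],[0,0,0,0,0,0,-1],[0,0,0,0,0,0,-1],[0,0,0,0,0,0,-1],[0,0,0,0,0,0,-1],[0,0,0,0,0,0,-1]]]'
```

```text
time_s: 62.25
tcp_pos: [0.5885, 0.4123, 0.1899]
eef_rot: [180.0, -0.0, -80.9]
contact_force: [-0.5, 0.7, -2.1]
gripper_width: 0.0096
gripper_force: 45.0
time_s: 63.05
tcp_pos: [0.5889, 0.4126, 0.1873]
eef_rot: [-179.9, 0.0, -80.9]
contact_force: [-6.7, -1.3, 11.3]
gripper_width: 0.0093
gripper_force: 45.0
```

Green is in contact with its hook. I'll release, retreat and check everything.

```bash

python3 -m pendant '[[[0,0,0,0,0,0,-0.5],[0,0,0,0,0,0,-0.3],[0,0,0,0,0,0,-0.3],[0,0,0,0,0,0,-0.3],[0,0,-0.5,0,0,0,-0.3],[0,0,-1,0,0,0,-0.3],[0,0,-1,0,0,0,-0.3],[0,0,-1,0,0,0,-0.3]]]'
python3 -m pendant '[[[0,0,-1,0,0,0,-0.3],[0,1,0,0,0,0,0],[0,1,0,0,0,0,0],[0,1,0,0,0,0,0],[0,1,0,0,0,0,0],[0,1,0,0,0,0,0],[0,1,0,0,0,0,0],[0,1,0,0,0,0,0]]]' 
python3 -m pendant '[[[0,0,0,0,0,0,0],[0,0,0,0,0,0,0],[0,0,0,0,0,0,0],[0,0,0,0,0,0,0],[0,0,0,0,0,0,0],[0,0,0,0,0,0,0],[0,0,0,0,0,0,0],[0,0,0,0,0,0,0]]]' 
for k in green blue orange white; do echo $k; python3 hung.py $k; done
python3 - <<'E'
from h import *
c=vision.capture("top");W=world(c);z=W[...,2];hsv=cv2.cvtColor(c["frame"],cv2.COLOR_BGR2HSV).astype(int);H,S,V=np.moveaxis(hsv,-1,0)
near=np.hypot(W[...,0]-.528,W[...,1]+.335)<.055
b=W[near&(z>.099)&(z<.11)];q=W[((H<6)|(H>174))&(S>130)&near&(z<.08)]
print("bar",ax(b[:,:2]),"tab",np.degrees(np.arctan2(*(q.mean(0)[:2]-b.mean(0)[:2])[::-1])))
m=(H>22)&(H<35)&(S>150)&(z>.1)&(z<.13)&(W[...,1]<-.2); print("slide",W[m].mean(0).round(4))
s=vision.capture("scene")["frame"]; cv2.imwrite("pics/fin.png",cv2.resize(s[60:360,60:460],(800,600)))
E
```

```text
time_s: 63.85
tcp_pos: [0.5893, 0.4123, 0.2562]
eef_rot: [-180.0, 0.0, -80.9]
contact_force: [1.3, -0.5, 0.3]
gripper_width: 0.0311
gripper_force: 0.0
time_s: 64.65
tcp_pos: [0.4503, 0.3901, 0.2756]
eef_rot: [-180.0, 0.0, -80.9]
contact_force: [-0.7, -0.8, 1.0]
gripper_width: 0.0437
gripper_force: 0.0
time_s: 65.45
tcp_pos: [0.451, 0.3902, 0.2747]
eef_rot: [180.0, -0.0, -80.9]
contact_force: [0.4, -0.4, -0.1]
gripper_width: 0.0435
gripper_force: 0.0
green
top 121 bar lo [0.566 0.33  0.203] hi [0.625 0.439 0.214] mid [0.596 0.385 0.209] axis 97.8
   block 587 [0.591 0.376 0.137]
scene 86 bar lo [0.569 0.33  0.203] hi [0.622 0.437 0.214] mid [0.596 0.384 0.209] axis 98.3
   block 585 [0.602 0.377 0.135]
blue
top 115 bar lo [0.636 0.165 0.203] hi [0.694 0.271 0.22 ] mid [0.665 0.218 0.212] axis 90.0
   block 649 [0.658 0.217 0.137]
scene 109 bar lo [0.634 0.162 0.203] hi [0.691 0.269 0.213] mid [0.662 0.215 0.208] axis 89.5
   block 679 [0.675 0.209 0.135]
orange
top 118 bar lo [0.633 0.007 0.203] hi [0.693 0.113 0.216] mid [0.663 0.06  0.21 ] axis 97.9
   block 627 [0.657 0.06  0.137]
scene 114 bar lo [0.633 0.005 0.203] hi [0.692 0.111 0.212] mid [0.663 0.058 0.208] axis 97.9
   block 714 [0.674 0.051 0.135]
white
top 114 bar lo [ 0.653 -0.161  0.203] hi [ 0.713 -0.055  0.217] mid [ 0.683 -0.108  0.21 ] axis 97.3
   block 644 [ 0.677 -0.105  0.137]
scene 132 bar lo [ 0.653 -0.162  0.203] hi [ 0.709 -0.056  0.212] mid [ 0.681 -0.109  0.207] axis 98.1
   block 770 [ 0.694 -0.112  0.135]
bar 101.94663573877803 tab 100.66937324811308
slide [ 0.4414 -0.2636  0.112 ]
```

View pics/fin.png

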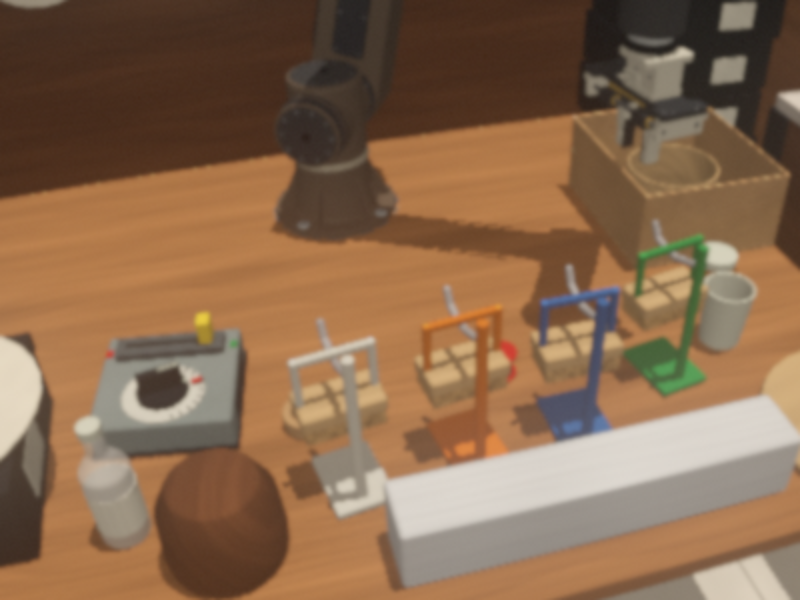

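All four brushes hang upright on hooks of their own colour. The slide (203,328) is at the green end, the dial points at the red tab (195,380), and the gripper is clear. Handing the job in.

```bash
python3 -c "
from plant import r
print(r.close_job())"
```

```text
the job is handed in; nothing more can be done
None
```

The air slide was pushed to its open stop, the dial then turned to the red tab, and all four brushes hung on hooks of their own colour; the job was handed in at about 66 s, but no verdict was returned.

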